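Swing a chisel blade-down in the grip and hang it in the tool rack

TASK

The wide chisel lying on the bench has its handle pushed under the glue-up board: draw it out clear of the board and let go of it there on the bench. Then take it near the end of its handle, lift it level and, with the gripper still pointing down, slacken your grip just enough that the blade swings down under its own weight, close again, and lower it blade down into an empty slot of the tool rack until its ferrule rests on the rack's top, and let go. Leave the two tools in the rack and the sanding block where they are.

Things in the scene. Friction and masses are not known exactly. Their poses are not given: they have to be found in the camera images.
- chisel: The wide bench chisel on the bench: 200 mm long, about 0.26 kg, turned brown wood handle 26 mm across and 92 long, steel ferrule 23 across and 14 long, round neck 10 across and 28 long, steel blade 30 wide, 5 thick. Origin on the axis at the ferrule's shoulder (neck side); x to the cutting edge, y across the blade. Lying, it rests on handle and edge, tip 5 degrees down, origin 12 mm up.
- chisel_end (a point): Centre of the butt end of the chisel's handle, on its axis, 106 mm behind the chisel's origin. The balance point is 5 mm in front of the origin, so a grip 15 to 25 mm from the butt is some 90 mm from it: gripped with 40 N or more it stays level; slackened from some 30 to 20 N down to 5 N it turns further and further in the pads (a few tenths of a mm of opening); below 3 N it slips out downwards.
- chisel_tip (a point): Middle of the chisel's cutting edge, 94 mm in front of the chisel's origin.
- board: Fixed glue-up board of pale wood, 460 x 360 x 30 mm, lying on battens with its underside 46 mm and top 76 mm above the bench; on it a guitar body 44 mm thick, 25 mm or more from the edges. Origin at bench height under the middle of the 460 mm edge from which the chisel sticks out; x along that edge, y inwards. The first batten starts 112 mm in. The chisel's neck and blade stick out, its butt is 35 to 65 mm in.
- rack: Fixed brown wood tool rack, 304 mm wide, 100 deep; origin at bench height in its middle, x to its back, y to its left seen from the robot. Its top is a 15 mm thick comb at 135 mm height with four slots 17 mm wide, open to the front (-x) and 56 mm deep from the front edge at x = -45 mm; slot centres at y = -96, -32, 32, 96 mm. Below the comb is open space down to a base board 14 mm thick.
- slot_a (a point): The empty second slot from the right (y = -32 mm in the rack): point on its centre line at the comb's top surface, 33 mm behind the front edge; a tool hangs here, the neck in the slot and the ferrule's shoulder on the wood on both sides.
- slot_b (a point): The same point of the other empty slot, the leftmost one (y = 96 mm in the rack). Either empty slot will do, with the blade turned either way; a blade that stands in line with the slot also passes through it.
- narrow_chisel: A like chisel with a blade 14 mm wide, hanging blade down in the first or the third slot from the right; leave it. Origin on its axis at the ferrule's shoulder, on the comb's top; the handle reaches 106 mm above the comb.
- file: A flat file with a wood handle 29 mm across, hanging in the other of the first and third slots; leave it. Origin on its axis at the handle's shoulder, on the comb's top; the handle reaches 98 mm above the comb.
- sanding_block: A cork sanding block 117 x 68 x 40 mm on the bench; leave it. Origin at the centre of its underside, x along its length.

How it is judged (in metres and radians):
On the way, in this order (a step that is already met when the one before it is completed fails the run):
1. the chisel lies on the bench, its butt at least 20 mm clear of the board's edge, and the fingers have let go of it (y of chisel_end in the frame of board below -0.02 m and height (world z) of chisel below 0.02 m and angle between chisel's own x axis and vertical between 1.45 and 1.85 rad and not (contact force between the fingers and chisel above 0.05 N)), for 0.2 s.
2. it is held near the butt (grasp within 45 mm of it) and lifted off the bench, level within 30 degrees (contact force between the fingers and chisel above 0.5 N and distance between the grasp point and chisel_end below 0.045 m and height (world z) of chisel_tip above 0.03 m and angle between chisel's own x axis and vertical between 1.22 and 2.1 rad), for 0.1 s.
3. it hangs blade down in the fingers, within 25 degrees of vertical and off the bench, while the gripper itself points down within 50 degrees (contact force between the fingers and chisel above 0.5 N and angle between chisel's own x axis and vertical above 2.7 rad and height (world z) of chisel_tip above 0.008 m and (angle between the grasp point's own z axis and vertical above 2.27 rad or angle between the grasp point's own z axis and vertical below 0.87 rad)), for 0.2 s.
4. still held, it has been lowered in an empty slot until its shoulder is less than 10 mm above the rack's top (contact force between the fingers and chisel above 0.5 N and ((x of chisel in the frame of slot_a between -0.022 and 0.02 m and y of chisel in the frame of slot_a between -0.008 and 0.008 m) or (x of chisel in the frame of slot_b between -0.022 and 0.02 m and y of chisel in the frame of slot_b between -0.008 and 0.008 m)) and z of chisel in the frame of rack between 0.131 and 0.145 m), for 0.05 s.
At the end, for the whole second after the job is handed in: The chisel hangs blade down in one of the two empty slots: shoulder within 5 mm of the comb's top, within 8 mm across the slot and about 20 mm along it of the slot's point, upright within 10 degrees, at rest and released (((x of chisel in the frame of slot_a between -0.022 and 0.02 m and y of chisel in the frame of slot_a between -0.008 and 0.008 m) or (x of chisel in the frame of slot_b between -0.022 and 0.02 m and y of chisel in the frame of slot_b between -0.008 and 0.008 m)) and z of chisel in the frame of rack between 0.131 and 0.14 m and angle between chisel's own x axis and vertical above 2.97 rad and linear speed of chisel below 0.05 m/s and angular speed of chisel below 1 rad/s and not (contact force between the fingers and chisel above 0.05 N)); the robot touches nothing.
It fails at once if the narrow chisel was moved by over 15 mm (distance of narrow_chisel from where it was at the start of the episode above 0.015 m).
It fails at once if the file was moved by over 15 mm (distance of file from where it was at the start of the episode above 0.015 m).
It fails at once if the sanding block was moved by over 20 mm (distance of sanding_block from where it was at the start of the episode above 0.02 m).
It also fails if it takes over 69 s, if anything falls off the work surface, if the arm or the gripper's body presses on something with over 40 N, if the wrist force passes 120 N, or if a joint passes its speed limit or range.

ROBOT

A 6-joint arm with a two-finger parallel gripper is mounted at the origin on the work surface. World frame = base frame: x ahead of the robot, y to its left, z up, the work surface at z = 0. Lengths are in mm, angles in rad, forces in N, time in s.
With the tool pointing down it reaches from about 250 to 725 mm from the base axis. Payload 4 kg.
Tool frame: the origin (TCP) lies midway between the tips of the shut fingers; the grasp point (between the pads) lies 19 mm behind it (bot.hold_point_z is the distance from the TCP to the grasp point, in mm); z points along the fingers, y is the direction in which the jaws open and shut (so a half turn about z gives the same grasp; the last joint's range is limited). The gripper opens to 85 mm and grips with 20 to 120 N. Pads are 22 mm wide; open, the fingers measure 114 mm over their backs; the gripper's body (76 mm by 85 mm) begins 54 mm behind the grasp point. The pads swing forward as they close: fully open they stand 13 mm farther back than shut.
Start: joints at [1.207, 0.241, 0.005, 1.335, 0, 1.571], TCP at [177.912, 467.276, 208.206] pointing down, gripper open.
Joint ranges: [-2.72, 2.72], [-1.05, 1.87], [-1.09, 1.28], [-1.99, 2.15], [-1.42, 1.44], [-3.14, 3.14]. Speed limits (rad/s): [2.79, 2.79, 3.14, 3.14, 3.14, 3.14].

INTERFACE

Orientations are given as a unit quaternion [x, y, z, w].
In Python, from bench import readout, viewer, sign_off, bot gives the robot as it stands.
- The arm moves only by the tool jog_arm, never from a script. Its argument "moves" is a list of rows, each a list of 5 numbers: the shift along the world's x, y, z in mm, then the turn about the world's z in rad, then the closure in counts, from 0 (fully open) to 255 (shut). A call has 1 to 8 rows; each row is the pose to reach, as a shift and turn from the pose commanded when the call began; what a row does not reach only later rows make up. A row lasts 1/12 s, in which the tool goes at most 41.7 mm and 7.16 degrees, less where a joint would pass 70% of its speed; a pose out of reach is approached as far as the arm can. A call with a gripper value outside its range is refused whole. The fingers move at their own pace and stop on an object; "grip_force" is the grip in N (left out, the last holds). Time passes only in rows, so rows that repeat a pose let the fingers close. It gives the time, the measured TCP pose, the force and the opening at its end, in the units of the state.
- readout.read_state(): the state, without advancing time (a new reading comes with each control period).
- viewer.read_camera(name): name is "scene" or "side" or "wrist"; returns the picture (400x640x3 uint8, red, green, blue); there is no depth.
- viewer.camera_info(name): a dict with "mtx" (3x3 intrinsics, pixels), "rvec" (rotation vector, rad) and "tvec" (3), from world to camera coordinates, as OpenCV has them; the wrist camera has in their place "hand_eye" (4x4, takes a point from camera to tool coordinates, whose origin is the TCP and whose axes are the flange's). Camera axes: x right, y down, z forward; pixel columns grow to the right and rows downward; lengths in mm; the calibration is good to about 2 mm. A picture is of the moment at which its call begins: read the wrist's pose just before it. camera_info takes no time and is no camera call.
- sign_off(): hands the job in, once; it reports no verdict.
The state is a dict: "clock": time; "joint_positions": joint angles; "qvel": joint speeds; "joint_efforts": joint torques, N m; "tcp_pos": TCP position; "eef_rot": TCP orientation; "force": force on the tool from outside, world axes, zero at the start; "ft_torque": the same for the moment, N m; "width": finger opening in mm.
Only numpy, scipy, OpenCV 4.12 (cv2) and the standard library are available. Lean on these libraries where they do the work, as an engineer would, in place of code of your own. Each camera call takes 0.05 s, during which the arm holds its last target.

## Working session

There is one attempt and no reset: what is moved stays moved. The work goes in short steps, Python scripts to look and compute and a tool call to move; the robot and the scene stay as the last step left them, time stands still between calls to the robot, and variables do not carry over. Pictures are saved under pics/ and viewed, and the job is handed in when it is done.

Besides the shell and the picture viewer there is one more tool, called after "Request:" by a JSON object that holds its "method" and its "body". jog_arm: Moves the arm, as the interface text tells. Its arguments: {"type":"object","properties":{"moves":{"type":"array"},"grip_force":{"type":"number"}},"required":["moves"]}

```bash
mkdir -p pics; ls; cat > h.py <<'E'
import numpy as np, cv2
from bench import readout, viewer, sign_off, bot
from scipy.spatial.transform import Rotation as R
def snap(n,f):
    im=viewer.read_camera(n); cv2.imwrite('pics/'+f,cv2.cvtColor(im,cv2.COLOR_RGB2BGR)); return im
def cam(n,st=None):
    c=viewer.camera_info(n); K=np.array(c['mtx'],float)
    if 'rvec' in c:
        Rm=cv2.Rodrigues(np.array(c['rvec'],float))[0]; t=np.array(c['tvec'],float).ravel()
        return K,Rm.T,-Rm.T@t
    H=np.array(c['hand_eye']); st=st or readout.read_state()
    T=np.eye(4);T[:3,:3]=R.from_quat(st['eef_rot']).as_matrix();T[:3,3]=st['tcp_pos']
    M=T@H; return K,M[:3,:3],M[:3,3]
def ray(c,uv,z):
    K,Rm,o=c; d=Rm@np.linalg.inv(K)@np.array([uv[0],uv[1],1.]); return o+d*(z-o[2])/d[2]
def proj(c,p):
    K,Rm,o=c; q=K@(Rm.T@(np.array(p,float)-o)); return q[:2]/q[2]
E
python3 - <<'E'
from h import *
for n in ['scene','side','wrist']:
    snap(n,n+'0.png'); c=cam(n); print(n,c[2].round(1),c[1][:,2].round(2))
s=readout.read_state(); print(s, [a for a in dir(bot) if a[0]!='_'])
E
```

```text
pics
scene [1148.3 -451.3  769.7] [-0.56  0.45 -0.69]
side [-124.9 -827.5  755.9] [ 0.58  0.64 -0.51]
wrist [113.1 491.9 374.1] [ 0.25 -0.1  -0.96]
{'clock': 0.15, 'joint_positions': array([1.20698775e+00, 2.41245127e-01, 4.08020047e-03, 1.33521221e+00,
       1.44354040e-05, 1.57080885e+00]), 'qvel': array([ 0.00112883, -0.00289727,  0.0042631 , -0.00233402,  0.00026117,
        0.00147389]), 'joint_efforts': array([ 9.79394063e-04, -3.72633505e+01,  2.52639073e+01,  1.23949157e-02,
        7.12634960e-05,  1.26849827e-06]), 'tcp_pos': array([177.7364347 , 466.81045341, 207.53265579]), 'eef_rot': array([ 1.80908873e-01,  9.83499545e-01, -7.76058150e-04, -1.50079991e-04]), 'force': array([ 1.09749056, -0.2129171 , -0.0763496 ]), 'ft_torque': array([0.03471165, 0.02425732, 0.01358507]), 'width': 85.29127280215425} ['MotionError', 'hold_point_z']
```

View pics/scene0.png

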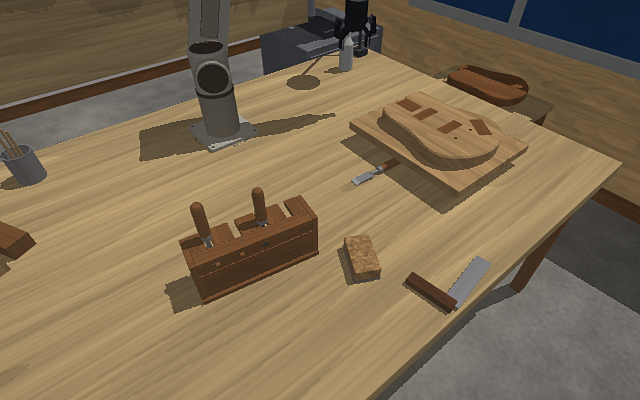

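View pics/side0.png

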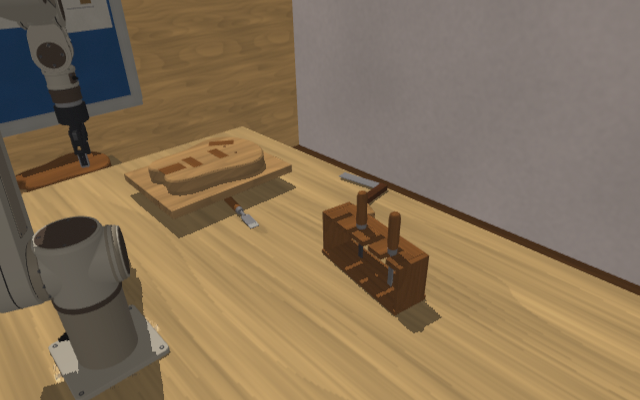

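View pics/wrist0.png

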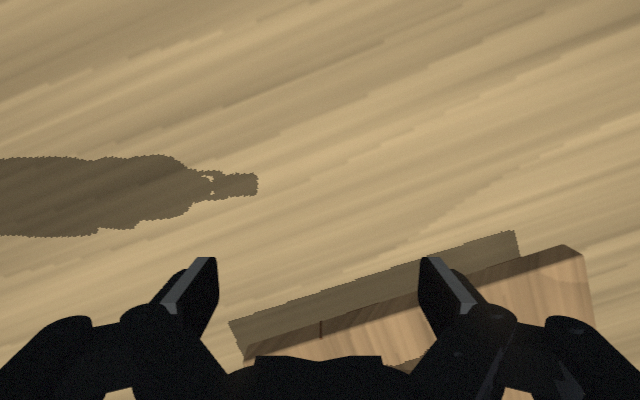

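```bash
python3 - <<'E'
import cv2,numpy as np
a=cv2.imread('pics/scene0.png'); b=cv2.imread('pics/side0.png')
f=lambda im,x,y,w,h,s:cv2.resize(im[y:y+h,x:x+w],None,fx=s,fy=s,interpolation=cv2.INTER_NEAREST)
cv2.imwrite('pics/c1.png',f(a,330,80,200,140,4))
cv2.imwrite('pics/c2.png',f(a,165,175,165,135,4))
cv2.imwrite('pics/c3.png',f(b,110,130,200,110,4))
cv2.imwrite('pics/c4.png',f(b,310,175,130,140,4))
E
```

```text
(no output)
```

View pics/c1.png

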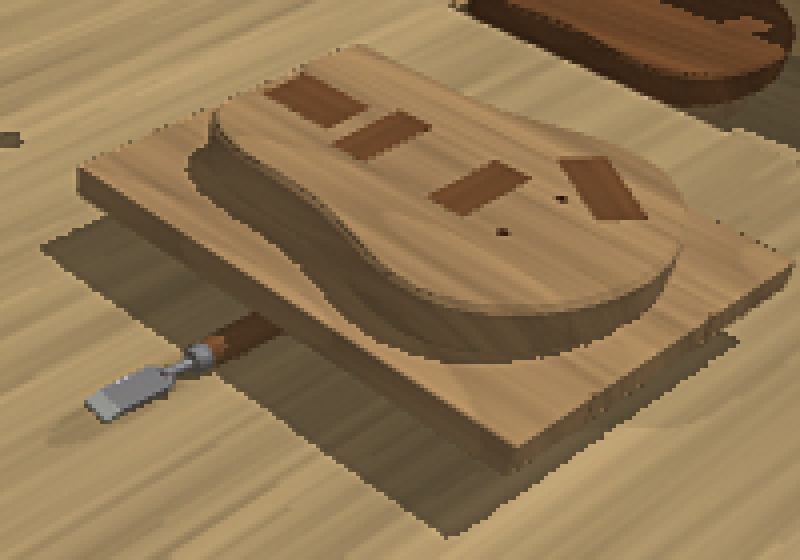

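View pics/c2.png

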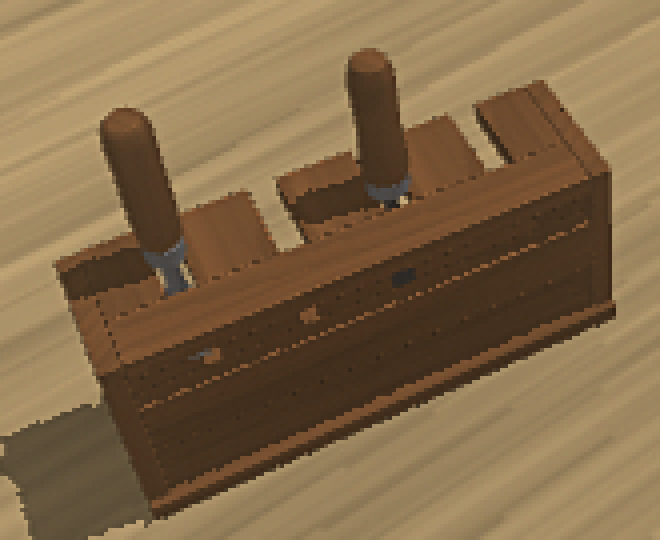

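View pics/c3.png

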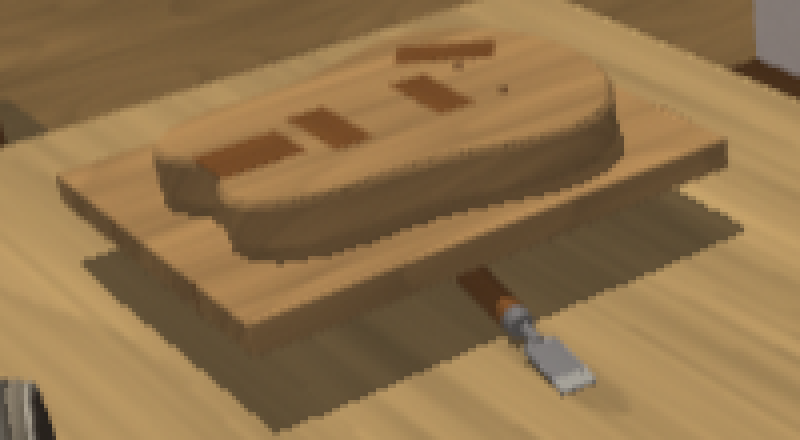

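View pics/c4.png

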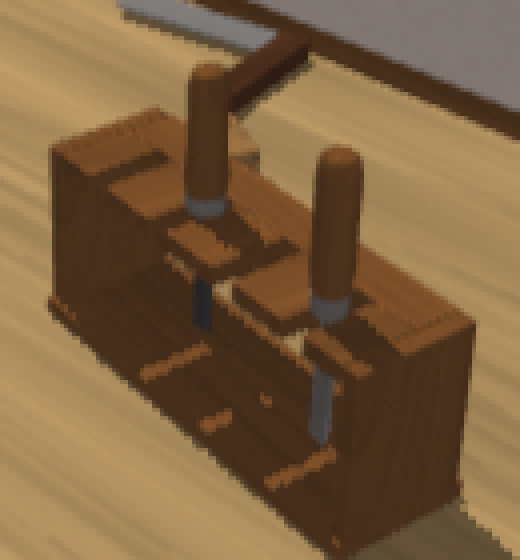

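```bash
python3 - <<'E'
from h import *
a=cam('scene'); b=cam('side')
A=lambda x,y:(330+x/4,80+y/4); B=lambda x,y:(165+x/4,175+y/4)
C=lambda x,y:(110+x/4,130+y/4); D=lambda x,y:(310+x/4,175+y/4)
P=lambda n,c,uv,z:print(n,ray(c,uv,z)[:2].round(1))
P('tip A',a,A(95,412),4);P('tip C',b,C(578,387),4)
P('should A',a,A(188,358),12);P('should C',b,C(524,333),12)
P('ferr/handle A',a,A(215,350),14);P('C',b,C(508,305),14)
P('bL A',a,A(78,167),76);P('bR A',a,A(517,447),76);P('far A',a,A(793,263),76)
P('bL C',b,C(248,325),76);P('bR C',b,C(727,142),76);P('far C',b,C(58,178),76)
for n,u in [('backR',(125,365)),('backL',(610,172)),('frontL',(545,82)),('frontR',(55,265))]: P('rack A '+n,a,B(*u),135)
for n,u in [('frontL',(52,150)),('backL',(155,110)),('backR',(475,322)),('frontR',(350,385))]: P('rack D '+n,b,D(*u),135)
P('slotB front A',a,B(483,103),135)
P('nchisel should A',a,B(385,195),142);P('file',a,B(165,250),142)
E
```

```text
tip A [521.3 174.2]
tip C [511.1 171.2]
should A [525.5 270. ]
should C [520.5 255.7]
ferr/handle A [533.4 292.3]
C [534.7 298.9]
bL A [333.2 318.9]
bR A [788.5 317. ]
far A [791.8 666.5]
bL C [326.4 317.2]
bR C [777.5 306. ]
far C [326.9 663.1]
rack A backR [ 619.8 -364. ]
rack A backL [668.2 -82.6]
rack A frontL [582.1 -66.5]
rack A frontR [ 532.8 -364.7]
rack D frontL [570.5 -74.8]
rack D backL [656.6 -86.3]
rack D backR [ 610.9 -380.9]
rack D frontR [ 516.1 -367.1]
slotB front A [ 573.6 -107.3]
nchisel should A [ 607.6 -197.8]
file [ 567.2 -314.1]
```

Request:
{"method": "jog_arm", "body": {"moves": [[342, -317, 0, -1.2, 0], [342, -317, 0, -1.2, 0], [342, -317, 0, -1.2, 0], [342, -317, 0, -1.2, 0], [342, -317, 0, -1.2, 0], [342, -317, 0, -1.2, 0], [342, -317, 0, -1.2, 0], [342, -317, 0, -1.2, 0]], "grip_force": 60}}

```text
clock: 0.82
tcp_pos: [423.3, 238.9, 208.1]
eef_rot: [0.633, 0.774, -0.0, -0.0]
force: [-0.2, 0.5, -0.1]
width: 85.4
```

Request:
{"method": "jog_arm", "body": {"moves": [[96, -88, 0, -0.28, 0], [96, -88, 0, -0.28, 0], [96, -88, 0, -0.28, 0], [96, -88, 0, -0.28, 0], [96, -88, 0, -0.28, 0], [96, -88, 0, -0.28, 0]]}}

```text
clock: 1.32
tcp_pos: [517.8, 152.4, 207.6]
eef_rot: [0.733, 0.681, -0.001, -0.001]
force: [-0.4, 0.9, -0.3]
width: 85.5
```

```bash
python3 - <<'E'
from h import *
s=readout.read_state();snap('wrist','w1.png');print(s['tcp_pos'],s['joint_positions'].round(2),s['eef_rot'].round(3),cam('wrist',s)[2])
E
```

```text
[517.83441846 152.44673547 207.55691081] [0.29 0.32 0.11 1.36 0.   1.93] [ 0.733  0.681 -0.001 -0.001] [522.76356844 221.48766272 374.15841488]
```

View pics/w1.png

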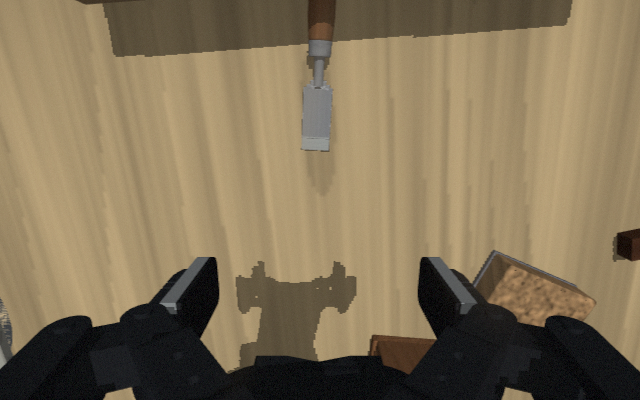

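```bash
python3 - <<'E'
from h import *
s=readout.read_state();c=cam('wrist',s)
im=cv2.imread('pics/w1.png')
t=ray(c,(316,151),4);o=ray(c,(319,57),12);print(t,o,np.linalg.norm(t-o),ray(c,(301,149),4),ray(c,(330,151),4), np.degrees(np.arctan2((o-t)[1],(o-t)[0])))
print('blade axis', ray(c,(315.5,149),5),ray(c,(318,90),9))
print('sanding',[ray(c,u,40).round() for u in [(497,253),(595,300),(476,290)]])
E
```

```text
[516.15065165 177.43917653   4.        ] [526.10084776 271.26992405  12.        ] 94.69538311327264 [499.92553739 180.78669015   4.        ] [531.46581734 176.34243859   4.        ] 83.94674395467334
blade axis [515.78142348 179.76720696   5.        ] [522.87506354 240.34244123   9.        ]
sanding [array([703.,  59.,  40.]), array([817.,  -7.,  40.]), array([683.,  15.,  40.])]
```

Request:
{"method": "jog_arm", "body": {"moves": [[6, 103, -130, -0.03, 0], [6, 103, -130, -0.03, 0], [6, 103, -130, -0.03, 0], [6, 103, -130, -0.03, 0], [6, 103, -130, -0.03, 0], [6, 103, -130, -0.03, 0], [6, 103, -130, -0.03, 0]]}}

```text
clock: 1.95
tcp_pos: [523.6, 256.7, 79.0]
eef_rot: [0.742, 0.671, 0.0, 0.0]
force: [0.6, 0.1, 0.2]
width: 85.7
```

```bash
python3 - <<'E'
from h import *
s=readout.read_state();snap('wrist','w2.png');print(s['tcp_pos'],s['eef_rot'].round(3))
s=readout.read_state();print(s['tcp_pos'],s['eef_rot'].round(3))
E
```

```text
[523.57766396 256.70072249  79.03890373] [0.742 0.671 0.    0.   ]
[524.63209334 256.36557714  80.05489035] [0.742 0.67  0.001 0.   ]
```

View pics/w2.png

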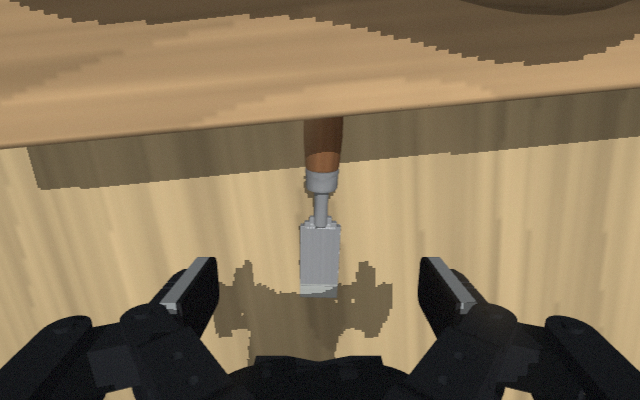

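```bash
python3 - <<'E'
from h import *
s=readout.read_state();c=cam('wrist',s)
print(ray(c,(320.5,193),12),ray(c,(320.5,226),10),ray(c,(318,297),4)); print(ray(c,(0,151),76),ray(c,(640,86),76))
E
```

```text
[527.21598277 266.79354972  12.        ] [524.67462868 241.07034086  10.        ] [516.4316773 178.2327072   4.       ]
[369.53320318 320.83294261  76.        ] [686.48300385 319.85909804  76.        ]
```

Request:
{"method": "jog_arm", "body": {"moves": [[1, -2, -35, 0, 0], [1, -2, -75, 0, 0], [1, -2, -75, 0, 0], [1, -2, -75, 0, 255], [1, -2, -75, 0, 255], [1, -2, -75, 0, 255], [1, -2, -75, 0, 255], [1, -2, -75, 0, 255]], "grip_force": 40}}

```text
clock: 2.67
tcp_pos: [527.0, 254.3, 5.5]
eef_rot: [0.743, 0.67, 0.002, 0.001]
force: [-0.1, -0.1, -0.1]
width: 25.4
```

Request:
{"method": "jog_arm", "body": {"moves": [[0, 0, 0, 0, 255], [0, 0, 0, 0, 255], [0, 0, 0, 0, 255], [0, 0, 0, 0, 255]]}}

```text
clock: 3.0
tcp_pos: [525.3, 253.7, 3.2]
eef_rot: [0.743, 0.67, -0.0, -0.0]
force: [-0.0, -0.9, -0.8]
width: -0.2
```

```bash
python3 - <<'E'
from h import *
s=readout.read_state();snap('wrist','w3.png');snap('side','s3.png');print(s['tcp_pos'],s['width'])
a=cv2.imread('pics/s3.png');cv2.imwrite('pics/s3c.png',cv2.resize(a[130:270,160:360],None,fx=4,fy=4,interpolation=cv2.INTER_CUBIC))
E
```

```text
[525.34236276 253.71213303   3.24349515] -0.2081275290225735
```

View pics/w3.png

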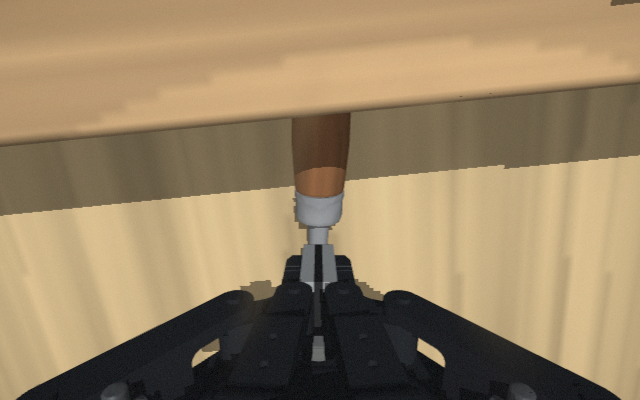

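View pics/s3c.png

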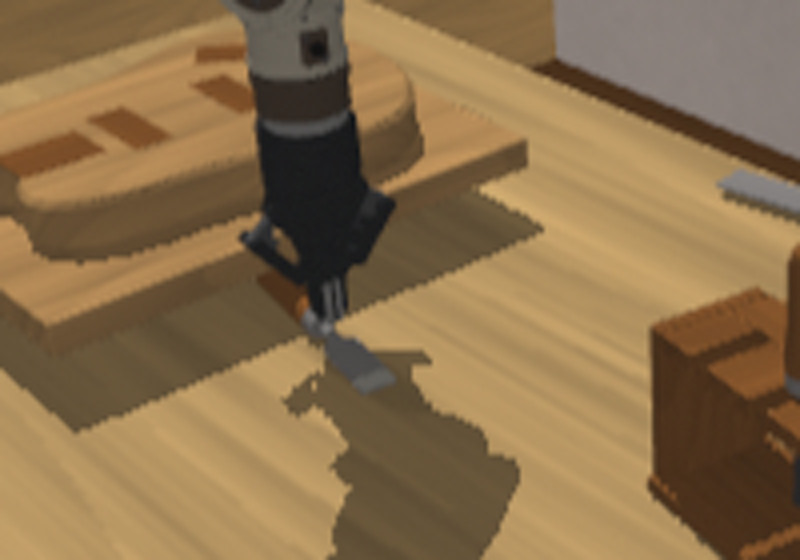

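```bash
python3 - <<'E'
from h import *
s=readout.read_state();c=cam('wrist',s)
print(ray(c,(317.5,227),12),ray(c,(317.5,227),17),ray(c,(321,190),16))
print(proj(c,np.array(s['tcp_pos'])+[0,0,0]))
a=cv2.imread('pics/w3.png');cv2.imwrite('pics/w3c.png',cv2.resize(a[170:370,220:420],None,fx=4,fy=4,interpolation=cv2.INTER_CUBIC)[:600])
E
```

```text
[525.8470151  266.02294563  12.        ] [526.03992846 267.81484371  17.        ] [529.53006015 285.62787229  16.        ]
[318.83183759 243.2035581 ]
```

View pics/w3c.png

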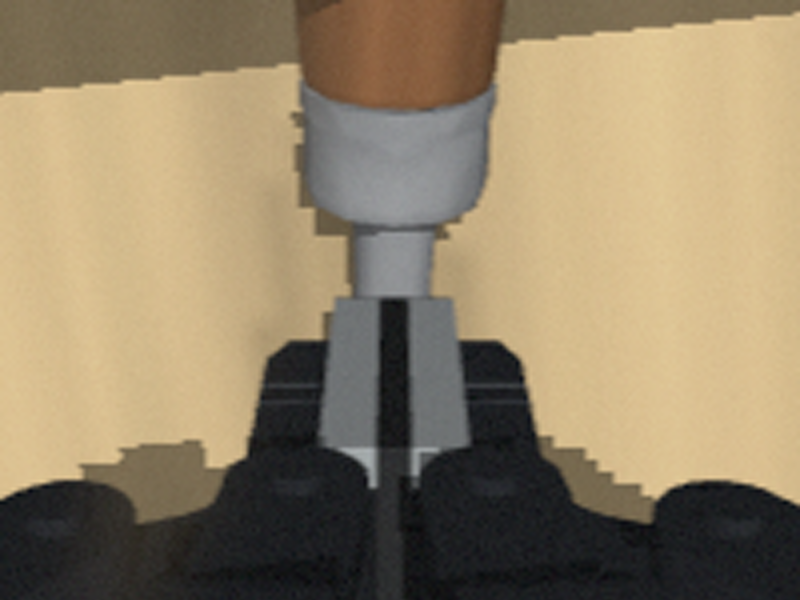

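Request:
{"method": "jog_arm", "body": {"moves": [[-1, -10, 0, 0, 255], [-2, -20, 0, 0, 255], [-3, -30, 0, 0, 255], [-4, -40, 0, 0, 255], [-4, -40, 0, 0, 255]]}}

```text
clock: 3.52
tcp_pos: [520.7, 210.9, 3.0]
eef_rot: [0.743, 0.669, -0.001, 0.0]
force: [-0.4, 0.2, -0.0]
width: 0.2
```

```bash
python3 - <<'E'
from h import *
s=readout.read_state();snap('wrist','w4.png');snap('side','s4.png');print(s['tcp_pos'],s['width'],s['force'])
a=cv2.imread('pics/s4.png');cv2.imwrite('pics/s4c.png',cv2.resize(a[130:270,160:360],None,fx=4,fy=4,interpolation=cv2.INTER_CUBIC))
E
```

```text
[520.66823427 210.88546459   3.03230235] 0.1521583302898896 [-0.42235847  0.17344888 -0.04143124]
```

View pics/w4.png

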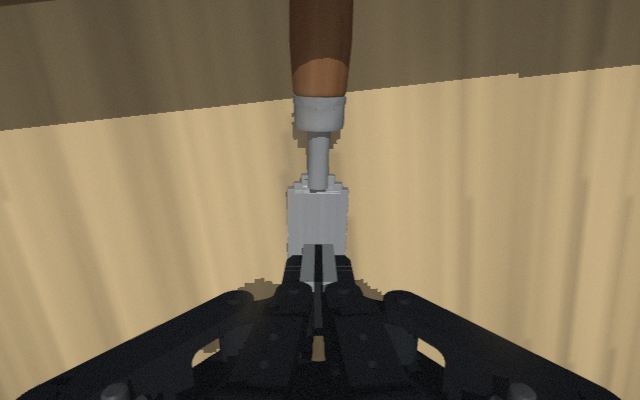

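View pics/s4c.png

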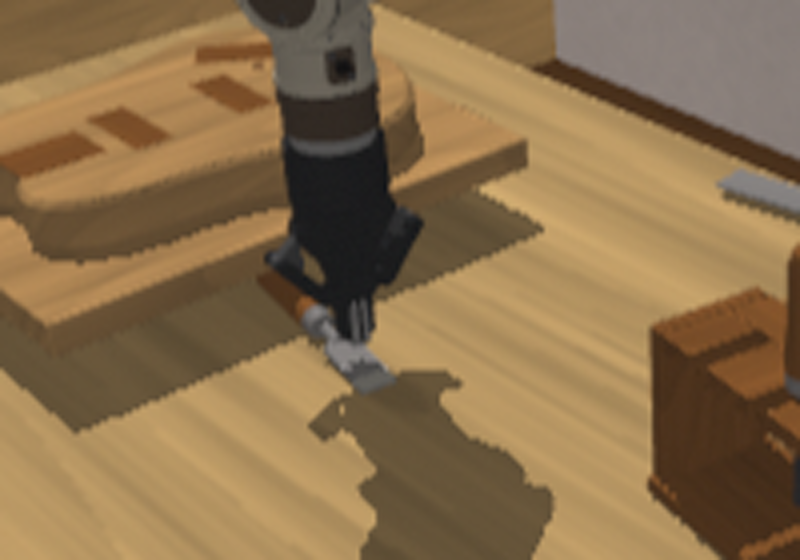

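```bash
python3 - <<'E'
from h import *
s=readout.read_state();snap('scene','sc4.png');print(s['tcp_pos'],s['joint_positions'].round(4))
t=np.array(s['tcp_pos'])
for n in ['scene','side']:
    print(n,proj(cam(n),t),proj(cam(n),t+[0,0,15]))
a=cv2.imread('pics/sc4.png');cv2.imwrite('pics/sc4c.png',cv2.resize(a[110:210,320:440],None,fx=6,fy=6,interpolation=cv2.INTER_CUBIC))
a=cv2.imread('pics/s4.png');cv2.imwrite('pics/s4d.png',cv2.resize(a[180:260,210:310],None,fx=7,fy=7,interpolation=cv2.INTER_CUBIC))
E
```

```text
[521.45076315 212.83578574   3.33059284] [ 3.8740e-01  5.3110e-01 -1.3220e-01  9.0730e-01  3.0000e-04  2.0627e+00]
scene [362.86850628 178.1627208 ] [363.22396428 174.49865443]
side [249.3765186  220.52576185] [248.89546359 216.45360517]
```

View pics/sc4c.png

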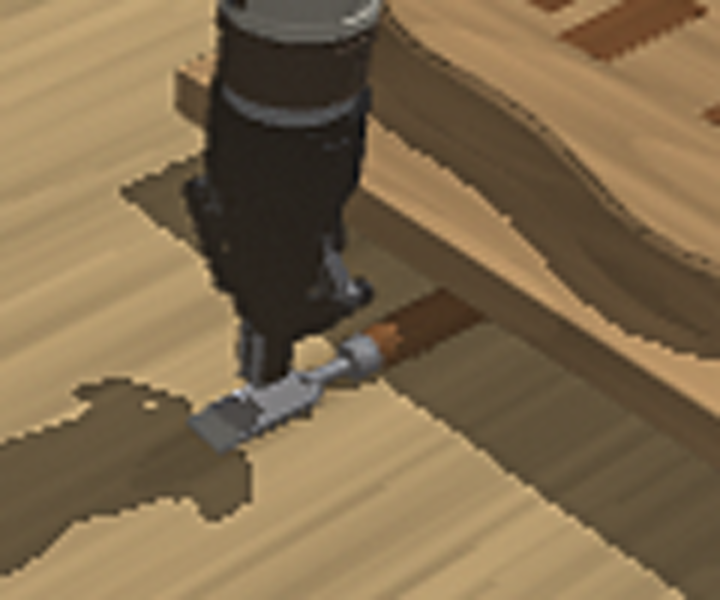

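View pics/s4d.png

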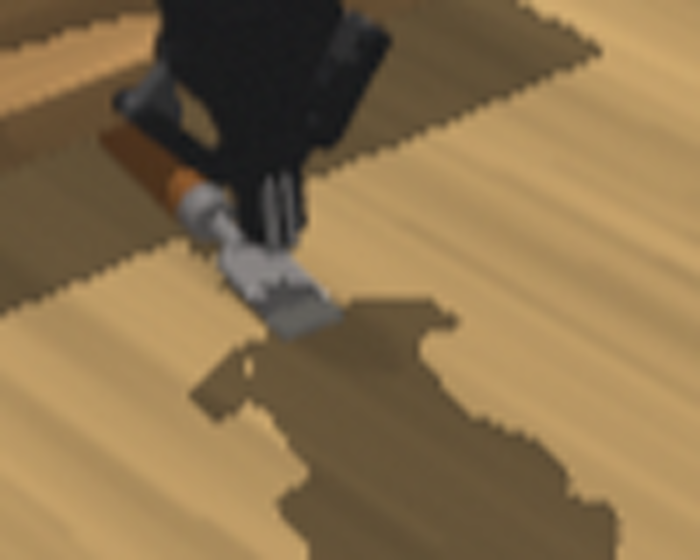

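Request:
{"method": "jog_arm", "body": {"moves": [[0, 0, 30, 0, 255], [0, 0, 30, 0, 0], [4, 41, 30, 0, 0], [4, 41, 30, 0, 0], [4, 41, 30, 0, 0], [4, 41, 0, 0, 0], [4, 41, 0, 0, 0], [4, 41, 0, 0, 0]]}}

```text
clock: 4.33
tcp_pos: [523.1, 253.4, 1.5]
eef_rot: [0.743, 0.67, -0.003, -0.001]
force: [-0.7, 0.0, 0.8]
width: 83.0
```

Request:
{"method": "jog_arm", "body": {"moves": [[0, 0, -3, 0, 0], [0, 0, -6, 0, 0], [0, 0, -6, 0, 0], [0, 0, -6, 0, 0]]}}

```text
clock: 4.67
tcp_pos: [525.7, 254.6, -2.2]
eef_rot: [0.743, 0.67, 0.0, 0.0]
force: [-0.1, 0.4, -0.1]
width: 85.5
```

```bash
python3 - <<'E'
from h import *
s=readout.read_state();snap('scene','sc5.png');snap('wrist','w5.png');print(s['tcp_pos'],s['width'],s['force'])
a=cv2.imread('pics/sc5.png');cv2.imwrite('pics/sc5c.png',cv2.resize(a[110:210,320:440],None,fx=6,fy=6,interpolation=cv2.INTER_CUBIC))
E
```

```text
[525.74013302 254.63085607  -2.24113006] 85.48709410344256 [-0.05513163  0.35847441 -0.09632643]
```

View pics/sc5c.png

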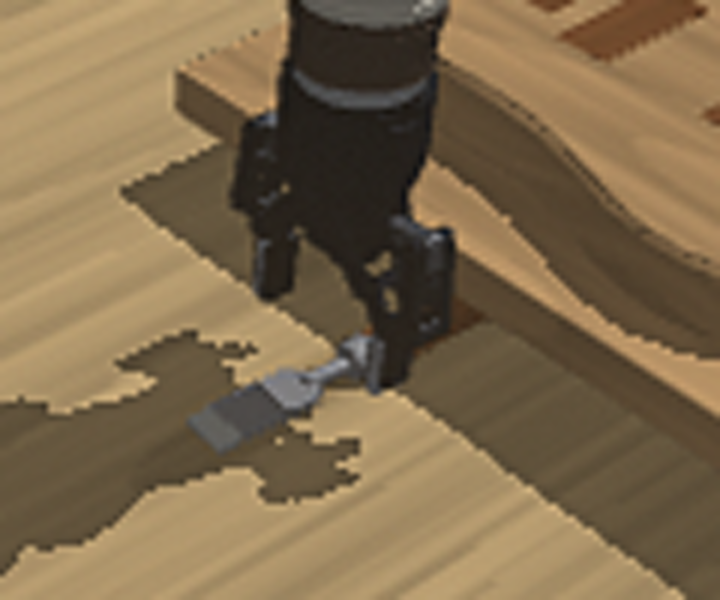

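View pics/w5.png

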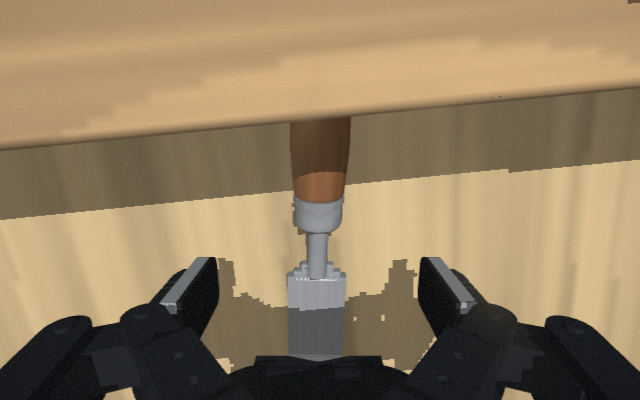

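```bash
python3 - <<'E'
from h import *
s=readout.read_state();c=cam('scene');t=np.array(s['tcp_pos']);M=R.from_quat(s['eef_rot']).as_matrix()
for sg in (1,-1):
  for z in (0,13,26): print(sg,z,proj(c,t+sg*42.5*M[:,1]+[0,0,z]).round(1))
w=cam('wrist',s)
print(ray(w,(317,233),12),ray(w,(317,278),9.5),ray(w,(294,200),14),ray(w,(343,200),14),ray(w,(288,285),8),ray(w,(347,285),8))
E
```

```text
1 0 [381.6 182.2]
1 13 [382.1 179. ]
1 26 [382.5 175.8]
-1 0 [365.1 167.9]
-1 13 [365.5 164.8]
-1 26 [365.8 161.6]
[525.96879582 265.94992208  12.        ] [523.33348218 240.63728977   9.5       ] [517.12972232 284.0183284   14.        ] [539.72835498 281.68330088  14.        ] [507.85783814 237.37906407   8.        ] [538.32265458 234.22299301   8.        ]
```

Request:
{"method": "jog_arm", "body": {"moves": [[0, 0, -4, 0, 0], [0, 0, -8, 0, 0], [0, 0, -8, 0, 0], [0, 0, -8, 0, 150], [0, 0, -8, 0, 150], [0, 0, -8, 0, 150], [0, 0, -8, 0, 150]]}}

```text
clock: 5.35
tcp_pos: [525.5, 254.7, -10.7]
eef_rot: [0.743, 0.67, 0.0, 0.0]
force: [-0.1, 0.1, 0.2]
width: 39.2
```

Request:
{"method": "jog_arm", "body": {"moves": [[0, 0, 0, 0, 255], [0, 0, 0, 0, 255], [0, 0, 0, 0, 255], [0, 0, 0, 0, 255]]}}

```text
clock: 5.68
tcp_pos: [525.4, 254.7, -10.6]
eef_rot: [0.743, 0.67, 0.0, -0.0]
force: [-0.3, 0.4, 1.0]
width: 5.1
```

Request:
{"method": "jog_arm", "body": {"moves": [[0, 0, 0, 0, 255], [0, 0, 0, 0, 255]]}}

```text
clock: 5.85
tcp_pos: [525.4, 254.7, -10.6]
eef_rot: [0.743, 0.67, 0.0, -0.0]
force: [-1.1, 0.7, 1.9]
width: 5.2
```

```bash
python3 - <<'E'
from h import *
s=readout.read_state();snap('wrist','w6.png');print(s['tcp_pos'],s['width'],s['force'])
a=cv2.imread('pics/w6.png');cv2.imwrite('pics/w6c.png',cv2.resize(a[170:370,220:420],None,fx=4,fy=4,interpolation=cv2.INTER_CUBIC)[:600])
E
```

```text
[525.40160707 254.7276358  -10.602961  ] 5.216467828795498 [-1.1386346   0.65894793  1.85246935]
```

View pics/w6c.png

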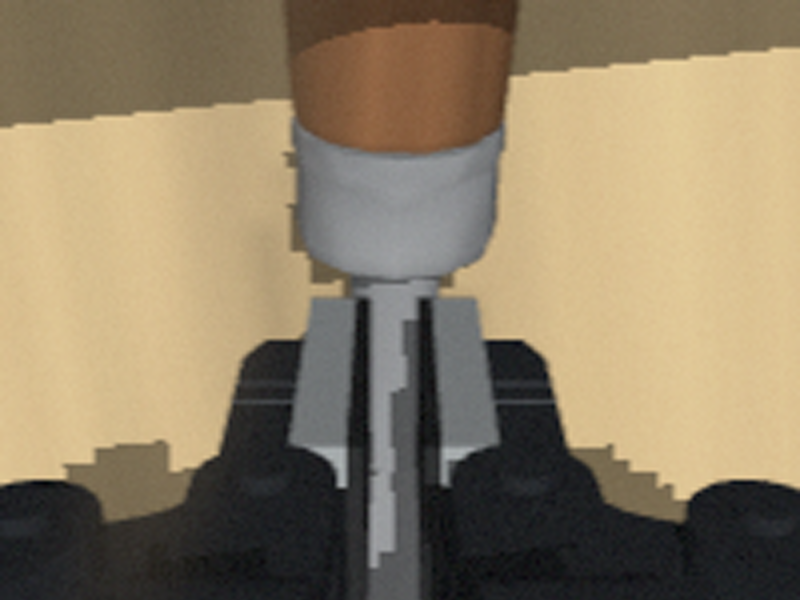

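Request:
{"method": "jog_arm", "body": {"moves": [[-1, -8, 0, 0, 255], [-2, -20, 0, 0, 255], [-3.5, -35, 0, 0, 255], [-5, -50, 0, 0, 255], [-5, -50, 0, 0, 255]]}}

```text
clock: 6.32
tcp_pos: [519.7, 199.8, -10.7]
eef_rot: [0.744, 0.668, -0.002, 0.001]
force: [-1.0, -3.2, 2.8]
width: 5.2
```

```bash
python3 - <<'E'
from h import *
s=readout.read_state();snap('wrist','w7.png');print(s['tcp_pos'],s['width'],s['force'])
E
```

```text
[519.70497894 199.79227209 -10.67134001] 5.189663213268263 [-1.00071549 -3.15297548  2.75610621]
```

View pics/w7.png

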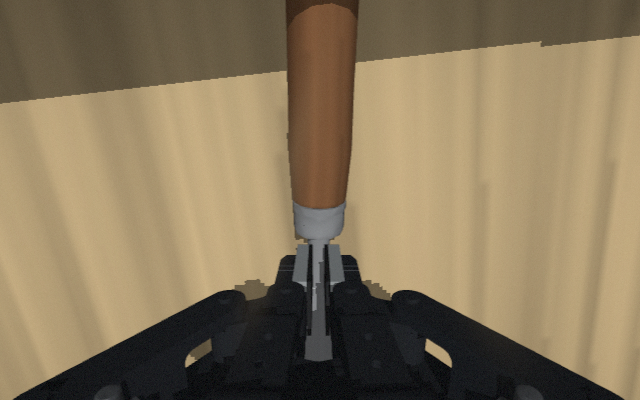

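Request:
{"method": "jog_arm", "body": {"moves": [[-2, -20, 0, 0, 255], [-4, -40, 0, 0, 255], [-6, -60, 0, 0, 255], [-8, -80, 0, 0, 255], [-10, -100, 0, 0, 255], [-10, -100, 0, 0, 255], [-10, -100, 0, 0, 255]]}}

```text
clock: 6.95
tcp_pos: [509.8, 103.6, -11.1]
eef_rot: [0.743, 0.669, -0.0, -0.0]
force: [-0.2, 0.6, 0.0]
width: -0.1
```

Request:
{"method": "jog_arm", "body": {"moves": [[0, 0, 0, 0, 0], [0, 0, 0, 0, 0], [0, 0, 0, 0, 0], [0, 0, 0, 0, 0], [0, 0, 0, 0, 0]]}}

```text
clock: 7.37
tcp_pos: [510.4, 105.3, -10.9]
eef_rot: [0.742, 0.67, 0.0, -0.0]
force: [-1.0, -0.4, -0.6]
width: 60.7
```

Request:
{"method": "jog_arm", "body": {"moves": [[0, 0, 40, 0, 0], [0, 0, 80, 0, 0], [0, 0, 120, 0, 0], [0, 0, 160, 0, 0], [0, 0, 180, 0, 0], [0, 0, 180, 0, 0], [0, 0, 180, 0, 0]]}}

```text
clock: 7.95
tcp_pos: [511.5, 105.2, 170.8]
eef_rot: [0.742, 0.67, 0.002, 0.001]
force: [-0.7, 0.6, -0.3]
width: 85.4
```

```bash
python3 - <<'E'
from h import *
s=readout.read_state();snap('wrist','w8.png');print(s['tcp_pos'],s['eef_rot'],s['width'],s['force'])
E
```

```text
[511.46940565 105.20981866 170.76946756] [0.74239413 0.66996055 0.0016934  0.00097622] 85.44638315764293 [-0.68400756  0.62208065 -0.25036685]
```

View pics/w8.png

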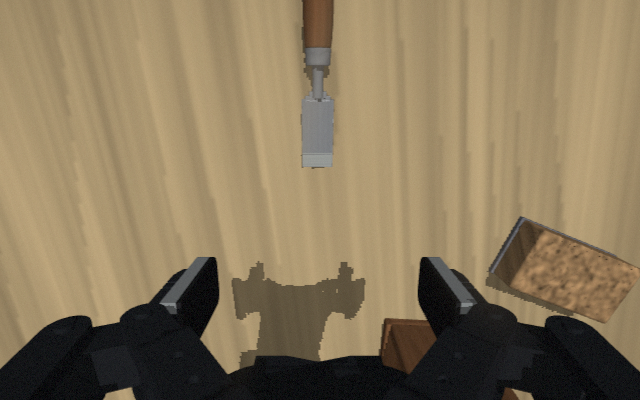

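```bash
python3 - <<'E'
from h import *
s=readout.read_state();c=cam('wrist',s)
t=ray(c,(317,167),4);o=ray(c,(318,66),12);print(t,o,np.linalg.norm(t-o))
for dz in (0,13):
  c2=(c[0],c[1],c[2]+[0,0,dz]);t=ray(c2,(317,167),4);o=ray(c2,(318,66),12);print(dz,np.linalg.norm(t-o), np.linalg.norm(ray(c2,(302,160),4)-ray(c2,(332,160),4)))
print(s['tcp_pos'],viewer.camera_info('wrist')['hand_eye'])
E
```

```text
[510.08325546 117.96100443   4.        ] [520.51664495 210.06457562  12.        ] 93.03721536365795
0 93.03721536365795 29.673110839837374
13 96.69336599081616 30.836388504679135
[510.16033946 104.87986766 168.99430239] [[ 5.17422077e-04 -9.62224036e-01 -2.72258399e-01  6.91822904e+01]
 [ 9.99999852e-01  4.51983271e-04  3.03068091e-04 -4.94275906e-01]
 [-1.68563160e-04 -2.72258516e-01  9.62224128e-01 -1.66609718e+02]
 [ 0.00000000e+00  0.00000000e+00  0.00000000e+00  1.00000000e+00]]
```

```bash
python3 - <<'E'
from h import *
c=viewer.camera_info('wrist');K=np.array(c['mtx']);H=np.array(c['hand_eye']);print(K)
Ki=np.linalg.inv(K)
# inner top edges of pads: tips at (218,262)&(419,262)? 
for l,r in [((206,258),(430,258)),((218,258),(419,258))]:
    a=Ki@[*l,1];b=Ki@[*r,1]
    for w in (85.4,):
        d=w/np.linalg.norm(a-b); print(l,[ (H[:3,:3]@(q*d)+H[:3,3]).round(1) for q in (a,b)])
E
python3 -c "
import cv2
a=cv2.imread('pics/w8.png');cv2.imwrite('pics/w8c.png',cv2.resize(a[240:390,140:340],None,fx=4,fy=4,interpolation=cv2.INTER_CUBIC))"
```

```text
[[336.13585928   0.         318.0236083 ]
 [  0.         336.13585928 203.41197699]
 [  0.           0.           1.        ]]
(206, 258) [array([ 14.2, -43.2, -49. ]), array([ 14.3,  42.2, -49. ])]
(218, 258) [array([  8. , -42.9, -35.5]), array([  8. ,  42.5, -35.5])]
```

View pics/w8c.png

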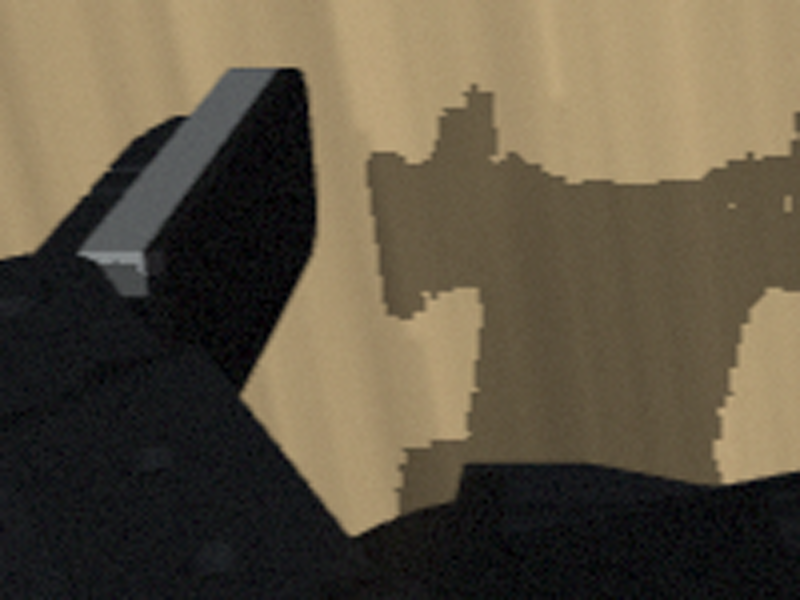

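Request:
{"method": "jog_arm", "body": {"moves": [[13, 135, -100, 0, 0], [13, 135, -100, 0, 0], [13, 135, -100, 0, 0], [13, 135, -120, 0, 0], [13, 135, -160, 0, 0], [13, 135, -180, 0, 0], [13, 135, -180, 0, 0], [13, 135, -180, 0, 0]]}}

```text
clock: 8.67
tcp_pos: [519.5, 238.2, -14.4]
eef_rot: [0.742, 0.67, -0.005, -0.001]
force: [0.7, 0.1, 0.1]
width: 85.3
```

Request:
{"method": "jog_arm", "body": {"moves": [[0, 0, -4, 0, 0], [0, 0, -8, 0, 100], [0, 0, -8, 0, 150], [0, 0, -8, 0, 170], [0, 0, -8, 0, 170]]}}

```text
clock: 9.08
tcp_pos: [524.4, 239.7, -17.3]
eef_rot: [0.743, 0.67, 0.001, 0.0]
force: [0.1, -0.4, 0.3]
width: 38.9
```

Request:
{"method": "jog_arm", "body": {"moves": [[0, 0, -3, 0, 170], [0, 0, -3, 0, 200], [0, 0, -3, 0, 255], [0, 0, -3, 0, 255], [0, 0, -3, 0, 255], [0, 0, -3, 0, 255]], "grip_force": 50}}

```text
clock: 9.58
tcp_pos: [523.7, 239.9, -21.0]
eef_rot: [0.743, 0.67, 0.0, 0.0]
force: [-1.3, -0.1, 5.9]
width: 24.4
```

```bash
python3 - <<'E'
from h import *
s=readout.read_state();snap('wrist','w9.png');print(s['tcp_pos'],s['width'],s['force'])
E
```

```text
[523.71256436 239.89356838 -21.03464628] 24.412867812247153 [-1.32864478 -0.09265709  5.91332134]
```

View pics/w9.png

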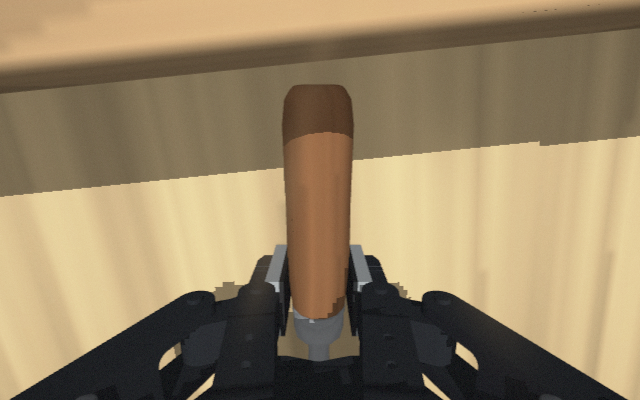

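Request:
{"method": "jog_arm", "body": {"moves": [[-1, -8, 0, 0, 255], [-2.5, -24, 0, 0, 255], [-4.5, -44, 0, 0, 255], [-6.5, -64, 0, 0, 255], [-8.5, -84, 0, 0, 255], [-9.5, -95, 0, 0, 255], [-9.5, -95, 0, 0, 255], [-9.5, -95, 0, 0, 255]]}}

```text
clock: 10.3
tcp_pos: [514.0, 141.0, -21.2]
eef_rot: [0.744, 0.669, -0.001, 0.002]
force: [0.6, -5.2, 7.7]
width: 24.2
```

Request:
{"method": "jog_arm", "body": {"moves": [[0, 0, 0, 0, 0], [0, 0, 0, 0, 0], [0, 0, 0, 0, 0], [0, 0, 0, 0, 0], [0, 0, 0, 0, 0], [0, 0, 0, 0, 0]]}}

```text
clock: 10.8
tcp_pos: [513.6, 144.8, -22.1]
eef_rot: [0.742, 0.67, -0.0, -0.0]
force: [-0.4, -0.5, 0.1]
width: 85.6
```

Request:
{"method": "jog_arm", "body": {"moves": [[0, 0, 40, 0, 0], [0, 0, 80, 0, 0], [0, 0, 100, 0, 0], [0, 0, 100, 0, 0], [0, 0, 100, 0, 0]]}}

```text
clock: 11.22
tcp_pos: [515.1, 145.2, 79.7]
eef_rot: [0.742, 0.67, 0.002, 0.001]
force: [-0.2, -0.1, -0.7]
width: 85.2
```

```bash
python3 - <<'E'
from h import *
s=readout.read_state();snap('wrist','w10.png');print(s['tcp_pos'],s['width'],s['force'])
E
```

```text
[515.1181285  145.18670295  79.66296979] 85.20231706583013 [-0.22736381 -0.06182211 -0.71402899]
```

View pics/w10.png

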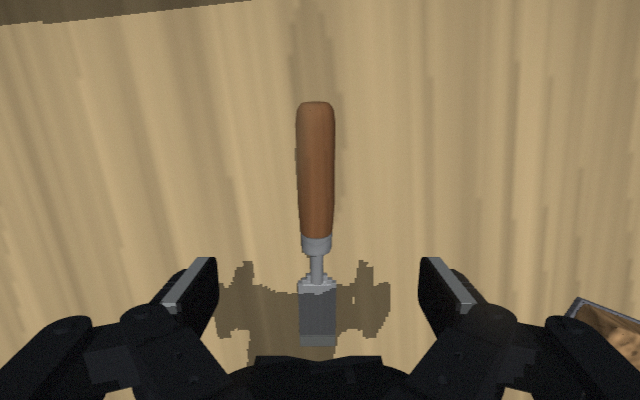

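```bash
python3 - <<'E'
from h import *
s=readout.read_state();c=cam('wrist',s)
o=ray(c,(317,253),12);b=ray(c,(316,102),20);b2=ray(c,(316,102),30);print(s['tcp_pos'],o,b,b2,np.linalg.norm(o-b),ray(c,(317,344),4))
print(ray(c,(295,130),19),ray(c,(335,130),19))
for uv,z in [((497,253),40)]: pass
E
```

```text
[513.69524605 144.77343441  78.0849438 ] [508.91991912 109.73130553  12.        ] [519.44836774 217.63303375  20.        ] [519.48479416 217.4553112   30.        ] 108.70892872123187 [499.96687229  23.30040138   4.        ]
[503.89054346 201.53348129  19.        ] [530.04100504 198.85236658  19.        ]
```

Request:
{"method": "jog_arm", "body": {"moves": [[4, 54, -40, 0, 0], [4, 54, -40, 0, 0], [4, 54, -80, 0, 0], [4, 54, -99, 0, 0], [4, 54, -99, 0, 0], [4, 54, -99, 0, 0]]}}

```text
clock: 11.77
tcp_pos: [515.0, 197.7, -23.5]
eef_rot: [0.742, 0.67, -0.003, -0.001]
force: [0.2, 0.6, 0.3]
width: 85.6
```

Request:
{"method": "jog_arm", "body": {"moves": [[0, 0, 0, 0, 150], [0, 0, 0, 0, 150], [0, 0, 0, 0, 150], [0, 0, 0, 0, 255], [0, 0, 0, 0, 255], [0, 0, 0, 0, 255], [0, 0, 0, 0, 255]], "grip_force": 70}}

```text
clock: 12.35
tcp_pos: [518.7, 198.9, -20.0]
eef_rot: [0.743, 0.67, 0.001, 0.0]
force: [0.2, 0.9, 3.0]
width: 23.7
```

```bash
python3 - <<'E'
from h import *
s=readout.read_state();snap('wrist','w11.png');print(s['tcp_pos'],s['width'],s['force'])
E
```

```text
[518.67439033 198.88295295 -19.96320379] 23.676933766672295 [0.20889444 0.88454048 2.97934586]
```

View pics/w11.png

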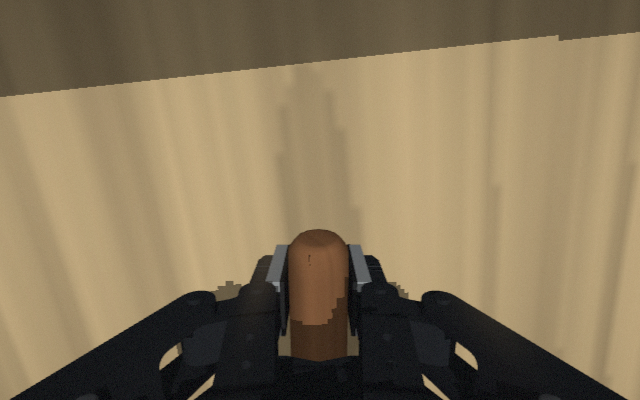

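Request:
{"method": "jog_arm", "body": {"moves": [[0, 0, 8, 0, 255], [0, 0, 20, 0, 255], [0, 0, 35, 0, 255], [0, 0, 50, 0, 255], [0, 0, 65, 0, 255], [0, 0, 65, 0, 255], [0, 0, 65, 0, 255]]}}

```text
clock: 12.98
tcp_pos: [518.2, 199.0, 44.7]
eef_rot: [0.743, 0.67, 0.001, 0.0]
force: [-1.1, 1.0, -2.2]
width: 23.7
```

```bash
python3 - <<'E'
from h import *
s=readout.read_state();snap('side','s12.png');print(s['tcp_pos'],s['width'],s['force'])
a=cv2.imread('pics/s12.png');cv2.imwrite('pics/s12c.png',cv2.resize(a[130:270,160:360],None,fx=4,fy=4,interpolation=cv2.INTER_CUBIC))
E
```

```text
[518.16543886 198.95326444  44.66330524] 23.731427981107387 [-1.06792752  0.96159405 -2.22037458]
```

View pics/s12c.png

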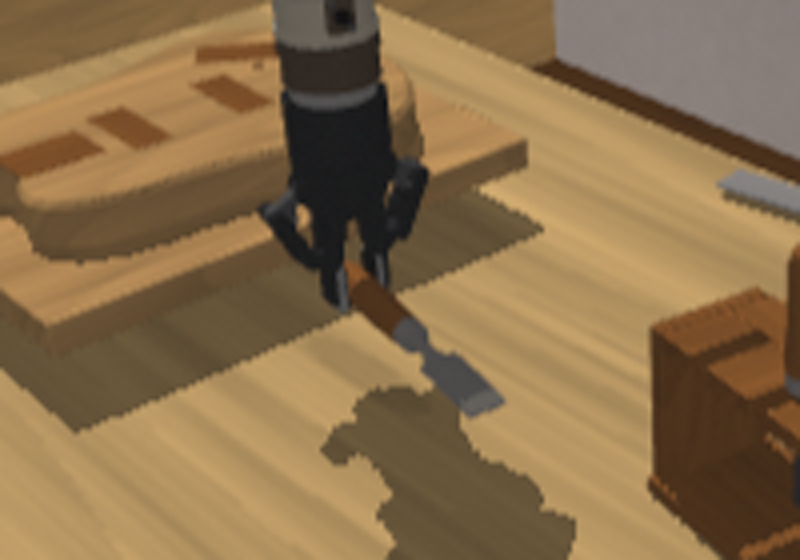

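Request:
{"method": "jog_arm", "body": {"moves": [[0, 0, 20, 0, 255], [0, 0, 45, 0, 255], [0, 0, 75, 0, 255], [0, 0, 105, 0, 255], [0, 0, 135, 0, 255], [0, 0, 160, 0, 255], [0, 0, 180, 0, 255], [0, 0, 180, 0, 255]]}}

```text
clock: 13.7
tcp_pos: [519.7, 199.4, 227.5]
eef_rot: [0.743, 0.67, 0.003, 0.001]
force: [0.3, -0.0, -2.7]
width: 23.9
```

Request:
{"method": "jog_arm", "body": {"moves": [[0, 0, 0, 0, 255], [0, 0, 0, 0, 255]], "grip_force": 30}}

```text
clock: 13.87
tcp_pos: [516.7, 198.3, 221.6]
eef_rot: [0.743, 0.67, -0.002, -0.001]
force: [-0.5, 0.1, -1.8]
width: 23.8
```

```bash
python3 - <<'E'
from h import *
s=readout.read_state();snap('side','s13.png');print(s['tcp_pos'],s['width'],s['force'],s['ft_torque'])
a=cv2.imread('pics/s13.png');cv2.imwrite('pics/s13c.png',cv2.resize(a[90:230,160:360],None,fx=4,fy=4,interpolation=cv2.INTER_CUBIC))
E
```

```text
[516.70807944 198.28530346 221.5817753 ] 23.787610740695 [-0.50333504  0.11634806 -1.82203793] [ 0.22297771 -0.04770609  0.02966843]
```

View pics/s13c.png

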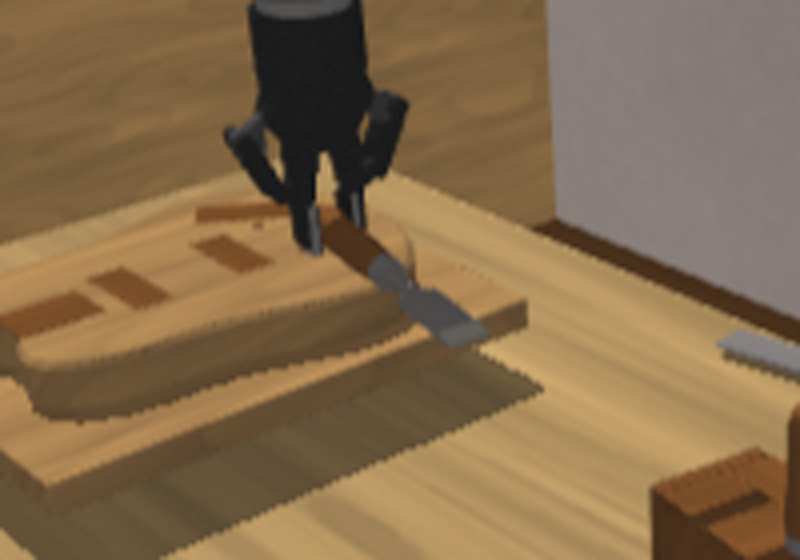

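Request:
{"method": "jog_arm", "body": {"moves": [[0, 0, 0, 0, 255], [0, 0, 0, 0, 255], [0, 0, 0, 0, 255], [0, 0, 0, 0, 255]], "grip_force": 20}}

```text
clock: 14.25
tcp_pos: [517.6, 198.6, 223.5]
eef_rot: [0.743, 0.67, -0.001, -0.0]
force: [1.1, 0.2, -1.5]
width: 23.9
```

```bash
python3 - <<'E'
from h import *
s=readout.read_state();snap('side','s14.png');print(s['tcp_pos'],s['width'],s['force'],s['ft_torque'])
a=cv2.imread('pics/s14.png');cv2.imwrite('pics/s14c.png',cv2.resize(a[90:230,160:360],None,fx=4,fy=4,interpolation=cv2.INTER_CUBIC))
E
```

```text
[517.61665405 198.59165416 223.53910772] 23.925422974642434 [ 1.07671137  0.21624835 -1.53040295] [ 0.21064105 -0.04916259  0.04701654]
```

View pics/s14c.png

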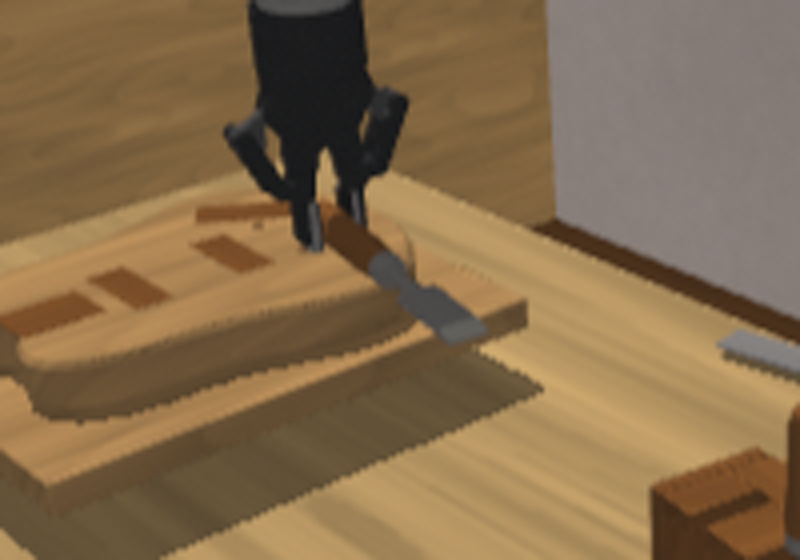

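Request:
{"method": "jog_arm", "body": {"moves": [[0, 0, 0, 0, 195], [0, 0, 0, 0, 190], [0, 0, 0, 0, 187]]}}

```text
clock: 14.55
tcp_pos: [517.9, 198.7, 224.3]
eef_rot: [0.743, 0.67, 0.0, 0.0]
force: [-0.3, -0.4, -2.9]
width: 24.1
```

```bash
python3 - <<'E'
from h import *
s=readout.read_state();print(s['clock'],s['tcp_pos'],s['width'],s['force'],s['ft_torque'])
E
```

```text
14.55 [517.94663236 198.6899719  224.30858265] 24.12269743794631 [-0.3426154  -0.36619809 -2.9393084 ] [ 0.20836331 -0.09661441 -0.00587313]
```

Request:
{"method": "jog_arm", "body": {"moves": [[0, 0, 0, 0, 186], [0, 0, 0, 0, 186]]}}

```text
clock: 14.72
tcp_pos: [517.9, 198.7, 224.3]
eef_rot: [0.743, 0.67, 0.0, 0.0]
force: [-0.4, -0.2, -2.9]
width: 24.0
```

```bash
python3 - <<'E'
from h import *
s=readout.read_state();print(s['clock'],s['tcp_pos'],s['width'],s['force'],s['ft_torque'])
E
```

```text
14.7167 [517.91512899 198.67761449 224.29050075] 23.981906823452434 [-0.39207772 -0.17215894 -2.87592034] [ 0.25806253 -0.02315769 -0.03290573]
```

Noise about ±0.1 mm; step on down carefully.

Request:
{"method": "jog_arm", "body": {"moves": [[0, 0, 0, 0, 185], [0, 0, 0, 0, 185]]}}

```text
clock: 14.88
tcp_pos: [517.9, 198.7, 224.3]
eef_rot: [0.743, 0.67, 0.0, 0.0]
force: [0.1, 0.1, -2.2]
width: 23.9
```

```bash
python3 - <<'E'
from h import *
s=readout.read_state();print(s['clock'],s['width'],s['force'],s['ft_torque'])
E
```

```text
14.8833 23.872820650036807 [ 0.10803385  0.11667474 -2.20601808] [0.18164233 0.00371646 0.02984582]
```

Request:
{"method": "jog_arm", "body": {"moves": [[0, 0, 0, 0, 184], [0, 0, 0, 0, 184]]}}

```text
clock: 15.05
tcp_pos: [517.9, 198.7, 224.2]
eef_rot: [0.743, 0.67, 0.0, 0.0]
force: [0.0, 0.0, -3.0]
width: 24.1
```

```bash
python3 - <<'E'
from h import *
s=readout.read_state();snap('side','s15.png');print(s['clock'],s['width'],s['force'],s['ft_torque'])
a=cv2.imread('pics/s15.png');cv2.imwrite('pics/s15c.png',cv2.resize(a[90:230,160:360],None,fx=4,fy=4,interpolation=cv2.INTER_CUBIC))
E
```

```text
15.05 24.081998105073872 [ 0.01273577  0.04378063 -2.95386817] [ 0.25468718 -0.04025416  0.02155695]
```

View pics/s15c.png

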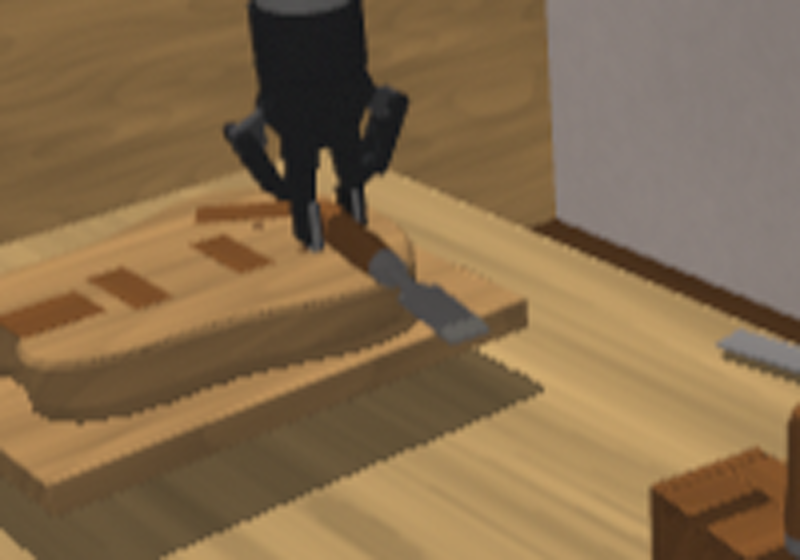

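Request:
{"method": "jog_arm", "body": {"moves": [[0, 0, 0, 0, 183], [0, 0, 0, 0, 183]]}}

```text
clock: 15.27
tcp_pos: [517.9, 198.7, 224.2]
eef_rot: [0.743, 0.67, -0.0, -0.0]
force: [-0.4, -0.9, -2.2]
width: 24.1
```

```bash
cat > r.py <<'E'
from h import *
s=readout.read_state();print(s['clock'],s['width'].round(2),s['force'].round(2),s['ft_torque'].round(3))
E
python3 r.py
```

```text
Traceback (most recent call last):
  File "r.py", line 2, in <module>
    s=readout.read_state();print(s['clock'],s['width'].round(2),s['force'].round(2),s['ft_torque'].round(3))
                                            ^^^^^^^^^^^^^^^^
AttributeError: 'float' object has no attribute 'round'
```

Request:
{"method": "jog_arm", "body": {"moves": [[0, 0, 0, 0, 182], [0, 0, 0, 0, 182]]}}

```text
clock: 15.43
tcp_pos: [517.9, 198.7, 224.2]
eef_rot: [0.743, 0.67, -0.0, -0.0]
force: [-0.3, 0.6, -2.9]
width: 24.7
```

```bash
python3 r.py
```

```text
Traceback (most recent call last):
  File "r.py", line 2, in <module>
    s=readout.read_state();print(s['clock'],s['width'].round(2),s['force'].round(2),s['ft_torque'].round(3))
                                            ^^^^^^^^^^^^^^^^
AttributeError: 'float' object has no attribute 'round'
```

Request:
{"method": "jog_arm", "body": {"moves": [[0, 0, 0, 0, 181], [0, 0, 0, 0, 181]]}}

```text
clock: 15.6
tcp_pos: [517.9, 198.7, 224.2]
eef_rot: [0.743, 0.67, 0.0, 0.0]
force: [-0.1, 0.2, -1.9]
width: 25.0
```

```bash
python3 r.py
```

```text
Traceback (most recent call last):
  File "r.py", line 2, in <module>
    s=readout.read_state();print(s['clock'],s['width'].round(2),s['force'].round(2),s['ft_torque'].round(3))
                                            ^^^^^^^^^^^^^^^^
AttributeError: 'float' object has no attribute 'round'
```

Opening now; look.

```bash
sed -i "s/s\['width'\].round(2)/round(s['width'],2)/" r.py; python3 r.py; cat > look.py <<'E'
import sys
from h import *
snap('side','t.png')
a=cv2.imread('pics/t.png');cv2.imwrite('pics/'+sys.argv[1],cv2.resize(a[90:230,160:360],None,fx=4,fy=4,interpolation=cv2.INTER_CUBIC))
E
python3 look.py s16c.png
```

```text
15.6 25.05 [-0.1   0.18 -1.87] [ 0.213  0.034 -0.044]
```

View pics/s16c.png

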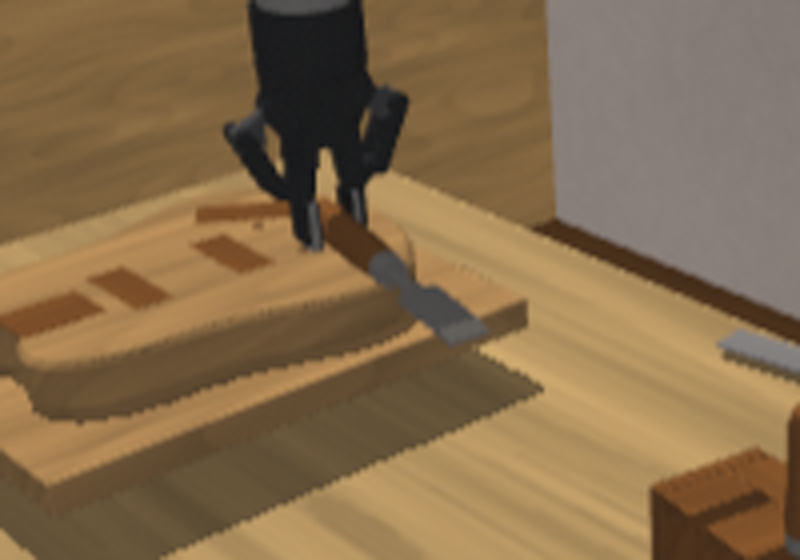

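Request:
{"method": "jog_arm", "body": {"moves": [[0, 0, 0, 0, 180], [0, 0, 0, 0, 180]]}}

```text
clock: 15.82
tcp_pos: [517.9, 198.6, 224.3]
eef_rot: [0.743, 0.67, -0.0, 0.0]
force: [0.6, -0.5, -2.3]
width: 24.8
```

```bash
python3 r.py
```

```text
15.8167 24.81 [ 0.65 -0.52 -2.32] [ 0.085 -0.006 -0.004]
```

Request:
{"method": "jog_arm", "body": {"moves": [[0, 0, 0, 0, 179], [0, 0, 0, 0, 179]]}}

```text
clock: 15.98
tcp_pos: [517.8, 198.5, 224.1]
eef_rot: [0.743, 0.67, -0.0, 0.0]
force: [1.2, 0.8, -2.7]
width: 25.4
```

```bash
python3 r.py;python3 look.py s17c.png
```

```text
15.9833 25.4 [ 1.2   0.75 -2.71] [ 0.176 -0.014 -0.038]
```

View pics/s17c.png

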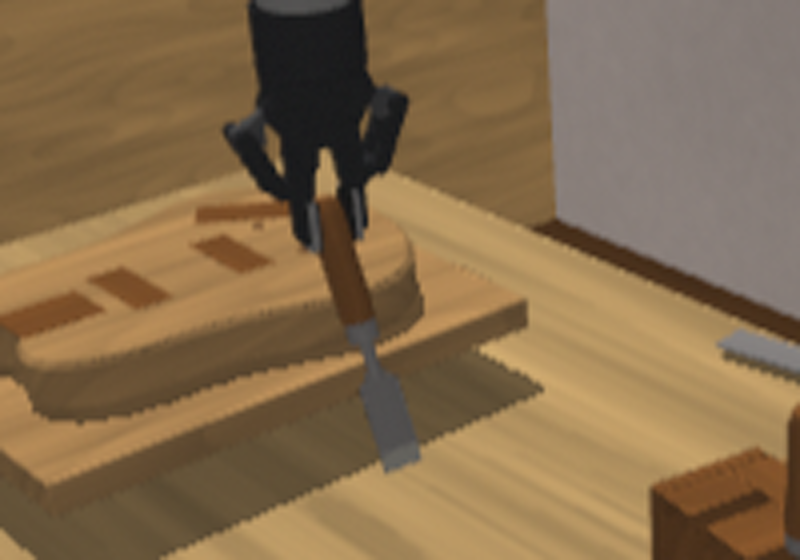

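Request:
{"method": "jog_arm", "body": {"moves": [[0, 0, 0, 0, 179], [0, 0, 0, 0, 179]]}}

```text
clock: 16.2
tcp_pos: [517.9, 198.6, 224.2]
eef_rot: [0.743, 0.67, -0.0, 0.0]
force: [0.3, 0.5, -2.3]
width: 25.5
```

```bash
python3 r.py;python3 look.py s18c.png
```

```text
16.2 25.48 [ 0.29  0.51 -2.32] [ 0.077 -0.031 -0.002]
```

View pics/s18c.png

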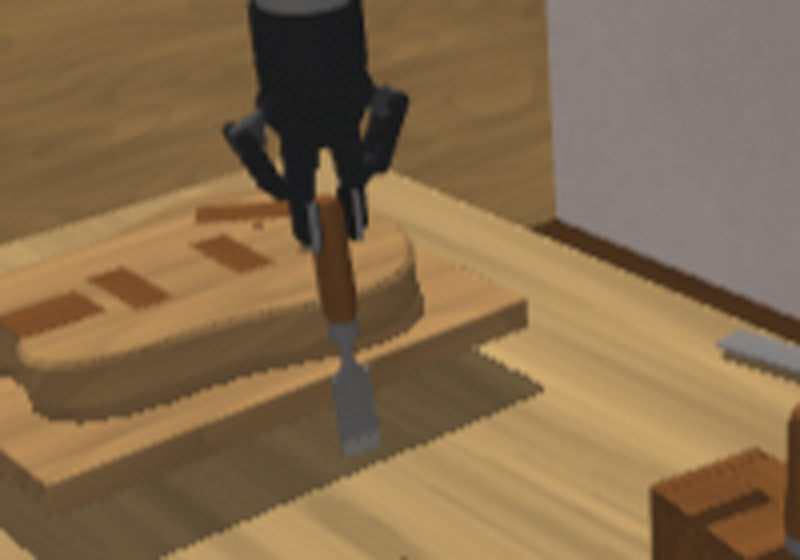

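Request:
{"method": "jog_arm", "body": {"moves": [[0, 0, 0, 0, 179], [0, 0, 0, 0, 179], [0, 0, 0, 0, 179]]}}

```text
clock: 16.5
tcp_pos: [517.9, 198.6, 224.2]
eef_rot: [0.743, 0.67, -0.0, 0.0]
force: [0.2, -0.1, -2.8]
width: 25.6
```

```bash
python3 r.py;python3 look.py s19c.png
```

```text
16.5 25.62 [ 0.25 -0.14 -2.78] [ 0.046 -0.005  0.005]
```

View pics/s19c.png

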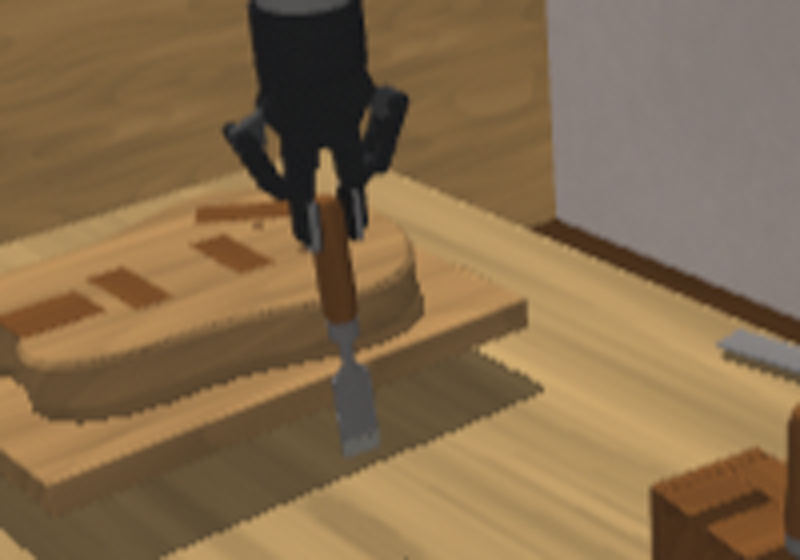

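```bash
python3 - <<'E'
from h import *
s=readout.read_state();c=cam('side');t=np.array(s['tcp_pos'])
f=lambda x,y:(160+x/4,90+y/4)
M=R.from_quat(s['eef_rot']).as_matrix()
tip=f(360,448); sh=f(342,325)
print(proj(c,t+[0,0,41]), f(332,232))
g=t+[0,0,41]
d=np.array([-.1,-.995,0])
for a in np.radians([0,5,10,15,20,25,30]):
    u=np.cos(a)*np.array([0,0,-1])+np.sin(a)*d
    for L in (88,182): print(round(np.degrees(a)),L,proj(c,g+u*L).round(1),end=' ')
    print()
print(tip,sh)
E
```

```text
[241.99089227 144.23940479] (243.0, 148.0)
0 88 [245.3 172.4] 0 182 [248.5 200.4] 
5 88 [246.5 173.1] 5 182 [251.1 202.2] 
10 88 [247.8 173.7] 10 182 [253.7 203.6] 
15 88 [249.  174.1] 15 182 [256.2 204.7] 
20 88 [250.2 174.3] 20 182 [258.7 205.3] 
25 88 [251.4 174.2] 25 182 [261.2 205.4] 
30 88 [252.4 173.9] 30 182 [263.5 205.2] 
(250.0, 202.0) (245.5, 171.25)
```

Request:
{"method": "jog_arm", "body": {"moves": [[0, 0, 0, 0, 185], [0, 0, 0, 0, 195], [0, 0, 0, 0, 255], [0, 0, 0, 0, 255], [0, 0, 60, 0, 255], [0, 0, 90, 0, 255], [0, 0, 90, 0, 255]], "grip_force": 50}}

```text
clock: 17.13
tcp_pos: [519.8, 199.4, 321.3]
eef_rot: [0.743, 0.67, 0.005, 0.002]
force: [0.2, 0.4, 0.2]
width: 25.0
```

```bash
python3 - <<'E'
from h import *
s=readout.read_state();im=snap('wrist','w20.png');im=snap('scene','sc20.png');print(s['tcp_pos'],s['width'],s['force'],s['joint_positions'].round(2))
E
```

```text
[519.77879747 199.39957632 321.25745704] 25.04497171123045 [0.23072064 0.44618444 0.15961784] [0.37 0.34 0.43 1.65 0.   2.04]
```

View pics/sc20.png

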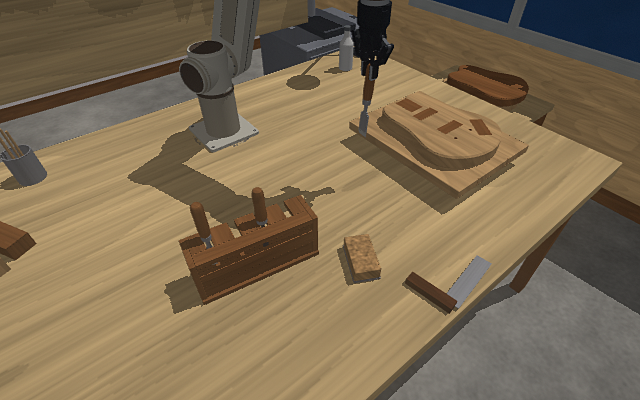

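View pics/w20.png

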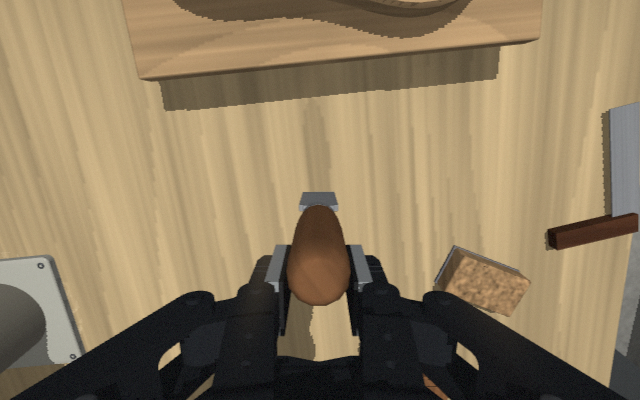

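Request:
{"method": "jog_arm", "body": {"moves": [[8, -26, 0, 0.12, 255], [16, -52, 0, 0.24, 255], [24, -78, 0, 0.36, 255], [32, -104, 0, 0.48, 255], [40, -130, 0, 0.6, 255], [48, -156, 0, 0.72, 255], [53, -176, 0, 0.84, 255], [55, -188, 0, 0.96, 255]]}}

```text
clock: 17.9
tcp_pos: [572.7, 8.1, 311.5]
eef_rot: [0.348, 0.938, -0.001, -0.002]
force: [-0.7, 0.6, -2.4]
width: 25.0
```

Request:
{"method": "jog_arm", "body": {"moves": [[0, 0, 0, 0.12, 255], [0, 0, 0, 0.24, 255], [0, 0, 0, 0.36, 255], [0, 0, 0, 0.48, 255], [0, 0, 0, 0.6, 255], [0, 0, 0, 0.72, 255], [0, 0, 0, 0.84, 255], [0, 0, 0, 0.96, 255]]}}

```text
clock: 18.57
tcp_pos: [572.1, 10.6, 311.7]
eef_rot: [-0.126, 0.992, 0.0, -0.002]
force: [-1.6, -0.5, -2.9]
width: 24.5
```

Request:
{"method": "jog_arm", "body": {"moves": [[0, 0, 0, 0.12, 255], [0, 0, 0, 0.24, 255], [0, 0, 0, 0.36, 255], [0, 0, 0, 0.48, 255], [0, 0, 0, 0.6, 255], [0, 0, 0, 0.72, 255], [0, 0, 0, 0.84, 255], [0, 0, 0, 0.96, 255]]}}

```text
clock: 19.23
tcp_pos: [572.1, 10.7, 311.7]
eef_rot: [-0.57, 0.822, 0.001, -0.002]
force: [0.5, 0.3, -2.2]
width: 24.8
```

Request:
{"method": "jog_arm", "body": {"moves": [[0, 0, 0, 0.12, 255], [0, 0, 0, 0.19, 255], [0, 0, 0, 0.19, 255], [0, 0, 0, 0.19, 255]]}}

```text
clock: 19.57
tcp_pos: [572.3, 10.7, 312.4]
eef_rot: [-0.642, 0.767, 0.001, -0.001]
force: [-0.9, 0.1, -1.9]
width: 24.4
```

```bash
python3 - <<'E'
from h import *
s=readout.read_state();im=snap('wrist','w21.png');print(s['tcp_pos'],s['width'],s['eef_rot'],s['joint_positions'].round(2))
im=snap('scene','sc21.png');im=snap('side','s21.png')
E
```

```text
[572.31161849  10.68905203 312.40027548] 24.449370593551475 [-0.64205607  0.7666562   0.00094931 -0.0011704 ] [ 0.02  0.38  0.47  1.66  0.   -1.38]
```

View pics/w21.png

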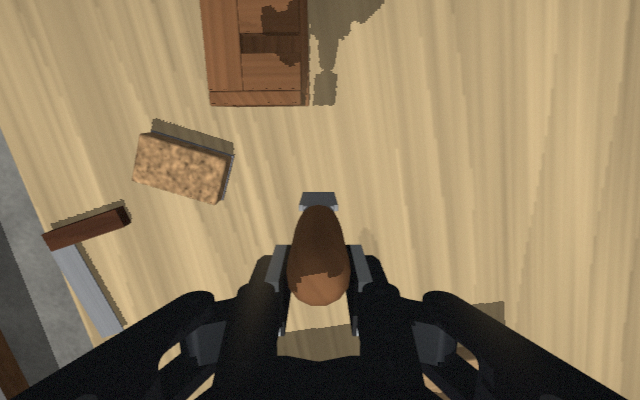

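View pics/sc21.png

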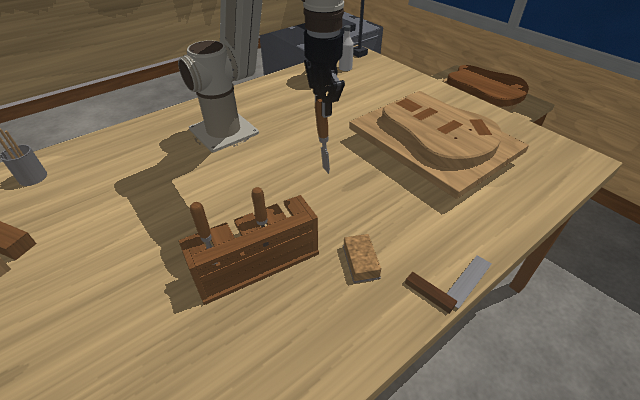

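Request:
{"method": "jog_arm", "body": {"moves": [[5, -20, 5, 0, 255], [10, -40, 5, 0, 255], [15, -60, 5, 0, 255], [15, -70, 5, 0, 255], [15, -70, 5, 0, 255], [15, -70, 5, 0, 255]]}}

```text
clock: 20.22
tcp_pos: [587.6, -59.3, 318.9]
eef_rot: [-0.642, 0.767, 0.001, 0.0]
force: [0.8, -0.6, -2.3]
width: 24.7
```

```bash
python3 - <<'E'
from h import *
s=readout.read_state();im=snap('wrist','w22.png');print(s['tcp_pos'],s['width'],s['eef_rot'])
s=readout.read_state();print(s['tcp_pos'])
E
```

```text
[587.56610195 -59.29381661 318.91096332] 24.72373665128998 [-6.42199834e-01  7.66537008e-01  6.21774131e-04  3.39617163e-05]
[587.57387363 -58.70381581 319.07132305]
```

View pics/w22.png

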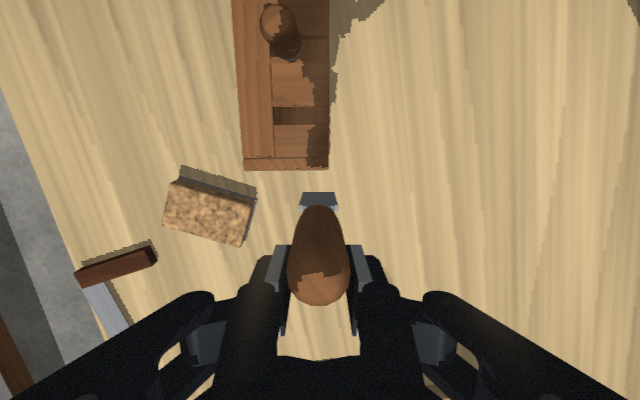

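```bash
python3 - <<'E'
from h import *
a=cv2.imread('pics/w22.png');cv2.imwrite('pics/w22c.png',cv2.resize(a[70:190,210:360],None,fx=5,fy=5,interpolation=cv2.INTER_CUBIC)[:600])
a=cv2.imread('pics/w22.png');cv2.imwrite('pics/w22d.png',cv2.resize(a[180:310,250:390],None,fx=4.5,fy=4.5,interpolation=cv2.INTER_CUBIC)[:600])
E
```

```text
(no output)
```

View pics/w22c.png

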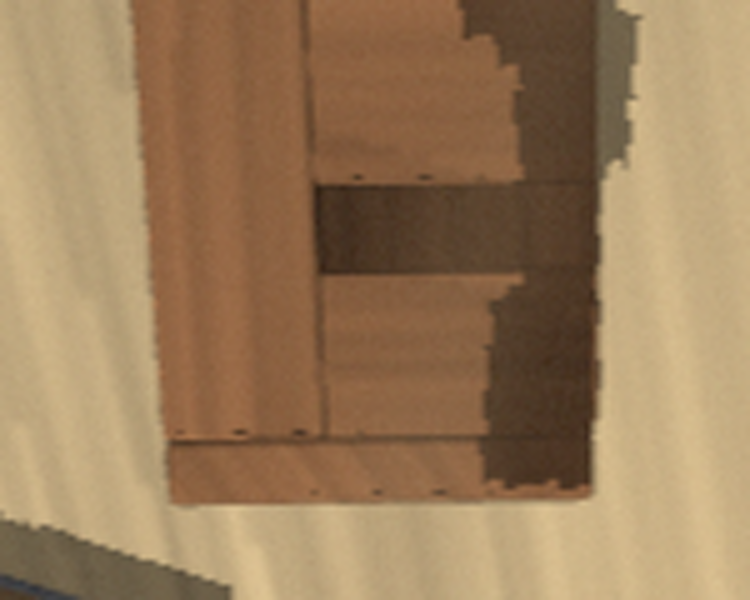

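View pics/w22d.png

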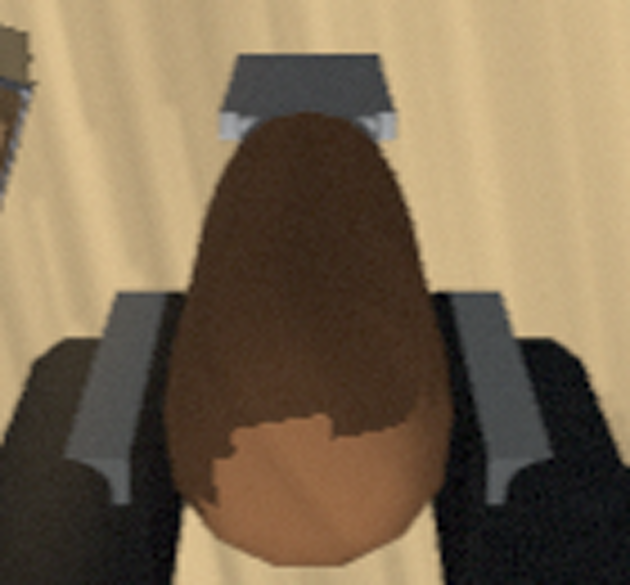

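```bash
python3 - <<'E'
from h import *
s=readout.read_state();c=cam('wrist',s);t=np.array(s['tcp_pos'])
f=lambda x,y:(210+x/5,70+y/5)
P={k:ray(c,f(*v),135) for k,v in dict(ci=(318,228),fr=(597,226),c1=(318,184),c2=(319,273),FL=(593,500),BL=(170,503),e3=(313,60)).items()}
for k,v in P.items(): print(k,v[:2].round(1))
x=P['ci']-P['fr'];print('slot len',np.linalg.norm(x),'w',np.linalg.norm(P['c1']-P['c2']),'yaw',np.degrees(np.arctan2(x[1],x[0])), 'depth',np.linalg.norm(P['FL']-P['BL']),np.degrees(np.arctan2(*(P['BL']-P['FL'])[[1,0]])))
u=x/np.linalg.norm(x); slot=P['fr']+33*u; print('slot_b',slot)
M=R.from_quat(s['eef_rot']).as_matrix();y=M[:,1];print('jaw yaw',np.degrees(np.arctan2(y[1],y[0])),t)
tw=(250+309/4.5,180+55/4.5)
for z in (170,178,186): print('tip',z,ray(c,tw,z), 'width',np.linalg.norm(ray(c,(250+238/4.5,tw[1]),z)-ray(c,(250+380/4.5,tw[1]),z)))
for L in (42,): 
  zz=178+94-28
  l=ray(c,(250+220/4.5,180+115/4.5),zz);r=ray(c,(250+396/4.5,180+115/4.5),zz);print(l,r,np.linalg.norm(l-r))
  l=ray(c,(250+220/4.5,180+115/4.5),zz-14);r=ray(c,(250+396/4.5,180+115/4.5),zz-14);print(l,r,np.linalg.norm(l-r))
bt=(250+308/4.5,180+565/4.5); print('butt back edge',ray(c,bt,178+198))
E
```

```text
ci [ 620.4 -127.2]
fr [ 564.9 -117.8]
c1 [ 618.6 -135.6]
c2 [ 622.1 -118.5]
FL [574.9 -62.8]
BL [662.9 -77.7]
e3 [ 614.7 -158.7]
slot len 56.3217996911218 w 17.395537086588615 yaw -9.5933736428074 depth 89.22678321718752 -9.583971377768126
slot_b [ 597.43571093 -123.31216164  135.        ]
jaw yaw 169.98011580957407 [587.57387363 -58.70381581 319.07132305]
tip 170 [587.98849344 -49.4058574  170.        ] width 30.50187032044949
tip 178 [587.66500981 -51.35311467 178.        ] width 29.72875613376871
tip 186 [587.34152618 -53.30037193 186.        ] width 28.955641947088044
[601.34707347 -59.87133774 244.        ] [572.52522858 -54.79058177 244.        ] 29.266240345002988
[602.86054808 -56.0263788  230.        ] [572.3687431  -50.65123988 230.        ] 30.9619490501061
butt back edge [587.22037489 -56.96645225 376.        ]
```

Request:
{"method": "jog_arm", "body": {"moves": [[2, -18, 0, 0, 255], [5, -36, 0, 0, 255], [8, -56, 0, 0, 255], [9.5, -72, 0, 0.01, 255], [9.5, -72.5, 0, 0.01, 255], [9.5, -72.5, 0, 0.01, 255], [9.5, -72.5, 0, 0.01, 255]]}}

```text
clock: 20.85
tcp_pos: [597.3, -130.5, 319.3]
eef_rot: [-0.647, 0.763, 0.0, 0.0]
force: [0.3, 0.4, -2.4]
width: 24.5
```

```bash
python3 - <<'E'
from h import *
s=readout.read_state();im=snap('wrist','w23.png');print(s['tcp_pos'],s['width'],s['eef_rot'])
im=snap('scene','sc23.png');im=snap('side','s23.png')
a=cv2.imread('pics/w23.png');cv2.imwrite('pics/w23d.png',cv2.resize(a[170:320,240:400],None,fx=4,fy=4,interpolation=cv2.INTER_CUBIC)[:600])
a=cv2.imread('pics/sc23.png');b=cv2.imread('pics/s23.png')
cv2.imwrite('pics/sc23c.png',cv2.resize(a[100:280,200:350],None,fx=3.3,fy=3.3,interpolation=cv2.INTER_CUBIC)[:600])
cv2.imwrite('pics/s23c.png',cv2.resize(b[110:270,290:440],None,fx=3.7,fy=3.7,interpolation=cv2.INTER_CUBIC)[:600])
E
```

```text
[ 597.3105104  -130.45815414  319.26980484] 24.52319116114612 [-6.46975506e-01  7.62510657e-01  3.59777047e-04  2.48711168e-04]
```

View pics/w23d.png

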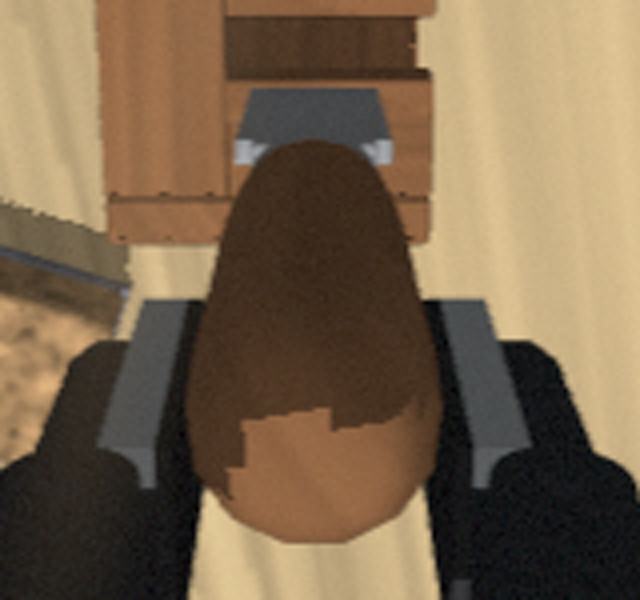

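View pics/sc23c.png

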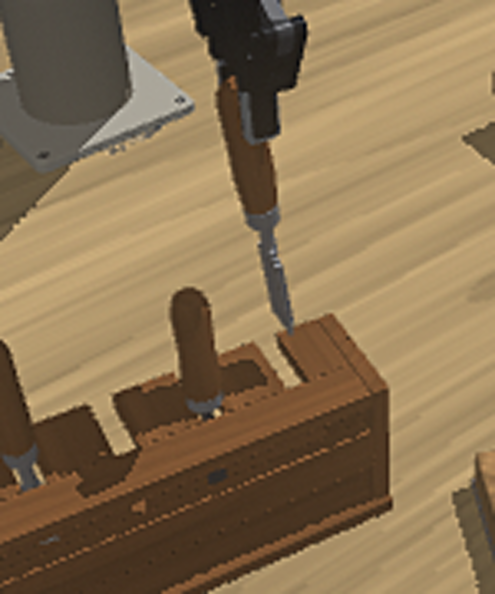

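View pics/s23c.png

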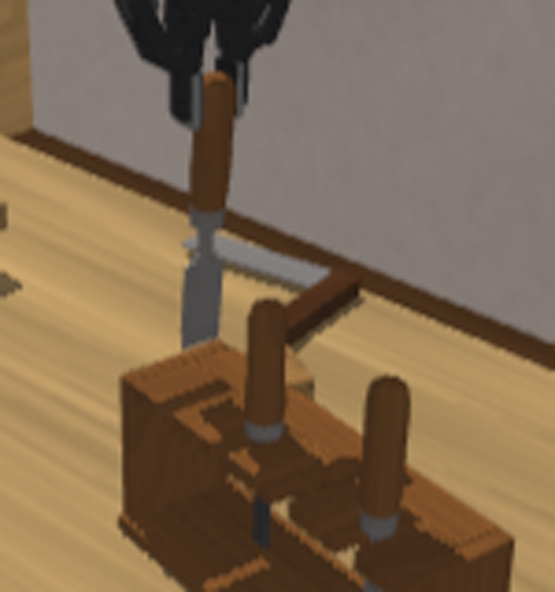

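```bash
cat > tri.py <<'E'
from h import *
def tri(cams,uvs):
    A=[];b=[]
    for c,uv in zip(cams,uvs):
        K,Rm,o=c;d=Rm@np.linalg.inv(K)@[*uv,1];d/=np.linalg.norm(d);P=np.eye(3)-np.outer(d,d);A.append(P);b.append(P@o)
    return np.linalg.lstsq(np.vstack(A),np.hstack(b),rcond=None)[0]
E
python3 - <<'E'
from tri import *
s=readout.read_state();a,b,w=cam('scene'),cam('side'),cam('wrist',s)
tip=[(288.2,200),(344.05,203.2),(318.5,192.5)];o=[(279.4,165.2),(345.9,168.1)]
print(tri([a,b],tip),tri([a,b,w],tip),tri([a,b],o))
print(ray(w,tip[2],175),s['tcp_pos'])
# slot in this view: crop(225..430, 15..75)
f=lambda x,y:(240+x/4,170+y/4)
c1=ray(w,f(226,16),135);c2=ray(w,f(226,78),135);print(c1,c2,(c1+c2)/2)
E
```

```text
[ 604.51090066 -119.01299314  167.48336209] [ 601.61591887 -119.60419379  167.26232893] [ 599.39882014 -129.85700179  272.99283124]
[ 597.85075575 -122.16409914  175.        ] [ 597.40015849 -130.50163663  319.47097968]
[ 619.14567542 -136.07629091  135.        ] [ 622.16187914 -119.48854213  135.        ] [ 620.65377728 -127.78241652  135.        ]
```

Request:
{"method": "jog_arm", "body": {"moves": [[0, -1.5, -8, 0, 255], [0, -1.5, -18, 0, 255], [0, -1.5, -28, 0, 255], [0, -1.5, -36, 0, 255], [0, -1.5, -42, 0, 255], [0, -1.5, -48, 0, 255], [0, -1.5, -48, 0, 255]]}}

```text
clock: 21.58
tcp_pos: [596.8, -133.1, 269.6]
eef_rot: [-0.647, 0.763, 0.001, -0.001]
force: [-0.6, 0.3, -2.7]
width: 24.7
```

```bash
cat > look2.py <<'E'
import sys
from h import *
n=sys.argv[1]
s=readout.read_state();print(s['clock'],s['tcp_pos'],round(s['width'],2),s['force'].round(2),s['ft_torque'].round(3))
snap('scene','a.png');snap('side','b.png')
a=cv2.imread('pics/a.png');b=cv2.imread('pics/b.png')
A=cv2.resize(a[120:270,200:330],None,fx=3,fy=3,interpolation=cv2.INTER_CUBIC)
B=cv2.resize(b[120:270,290:420],None,fx=3,fy=3,interpolation=cv2.INTER_CUBIC)
cv2.imwrite('pics/'+n,np.hstack([A,B]))
E
python3 look2.py l1.png
```

```text
21.5833 [ 596.75627513 -133.05587988  269.62484179] 24.68 [-0.56  0.27 -2.7 ] [-0.001  0.037 -0.031]
```

View pics/l1.png

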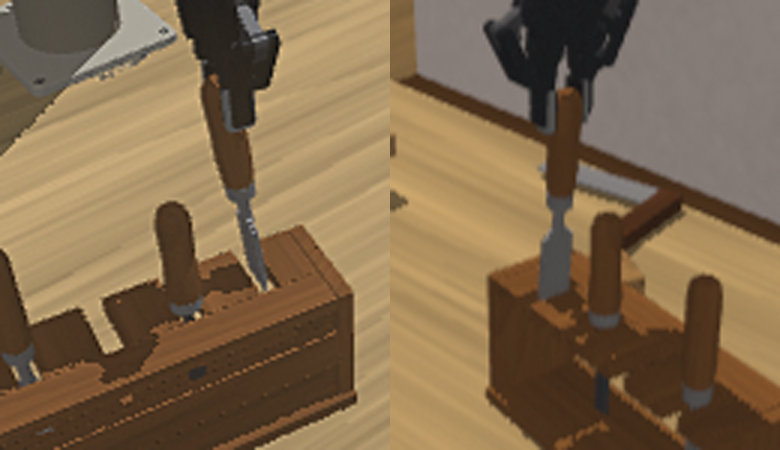

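Request:
{"method": "jog_arm", "body": {"moves": [[0, 1, -8, 0, 255], [0, 1.5, -16, 0, 255], [0, 2, -24, 0, 255], [0, 2.5, -32, 0, 255], [0, 3, -40, 0, 255], [0, 3, -40, 0, 255]]}}

```text
clock: 22.18
tcp_pos: [596.1, -129.9, 228.4]
eef_rot: [-0.647, 0.763, 0.002, -0.001]
force: [-0.2, 1.0, -3.8]
width: 24.7
```

```bash
python3 look2.py l2.png
```

```text
22.1833 [ 596.12903262 -129.91382502  228.44383263] 24.7 [-0.25  1.01 -3.79] [ 0.008  0.025 -0.029]
```

View pics/l2.png

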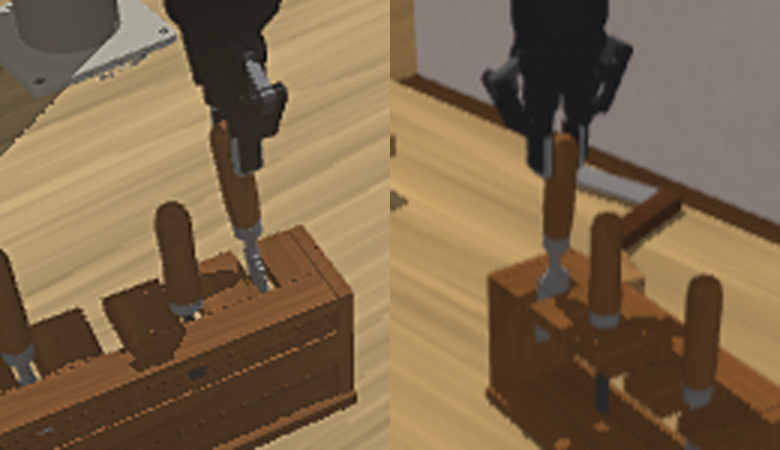

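Request:
{"method": "jog_arm", "body": {"moves": [[0, 0.5, -7, 0, 255], [0, 1, -14, 0, 255], [0, 2, -21, 0, 255], [0, 2.5, -27, 0, 255], [0, 3, -30, 0, 255], [0, 3, -30, 0, 255]]}}

```text
clock: 22.78
tcp_pos: [596.7, -127.0, 199.8]
eef_rot: [-0.647, 0.763, 0.001, -0.001]
force: [-0.3, 0.7, -2.6]
width: 25.0
```

```bash
python3 look2.py l3.png; python3 - <<'E'
from h import *
s=readout.read_state();snap('wrist','w24.png')
E
```

```text
22.7833 [ 596.662227   -127.03742601  199.8211084 ] 25.01 [-0.26  0.65 -2.57] [-0.023  0.061 -0.015]
```

View pics/l3.png

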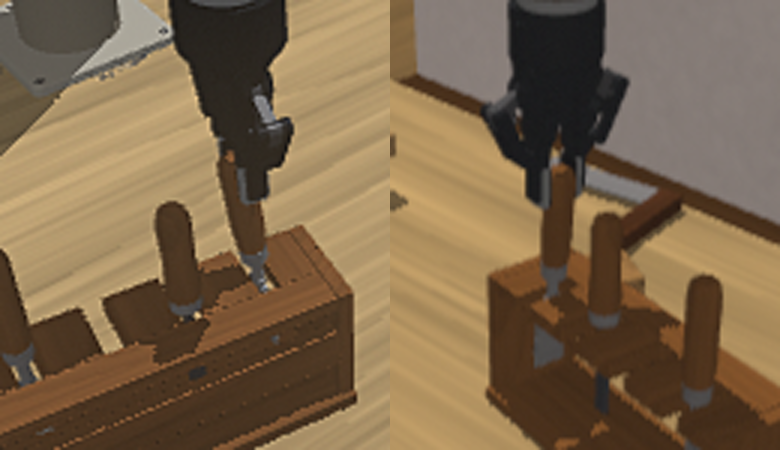

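View pics/w24.png

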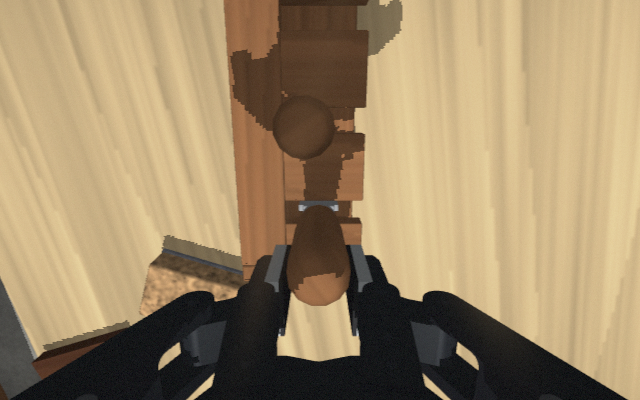

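Request:
{"method": "jog_arm", "body": {"moves": [[0, 0.5, -3, 0, 255], [0, 0.5, -6, 0, 255], [0, 1, -8, 0, 255], [0, 1, -8, 0, 255]]}}

```text
clock: 23.27
tcp_pos: [597.0, -126.2, 192.5]
eef_rot: [-0.647, 0.763, 0.001, -0.0]
force: [0.2, -0.3, -2.6]
width: 24.6
```

```bash
python3 look2.py l4.png
```

```text
23.2667 [ 596.97277811 -126.16254481  192.47568237] 24.63 [ 0.15 -0.32 -2.64] [0.038 0.015 0.005]
```

View pics/l4.png

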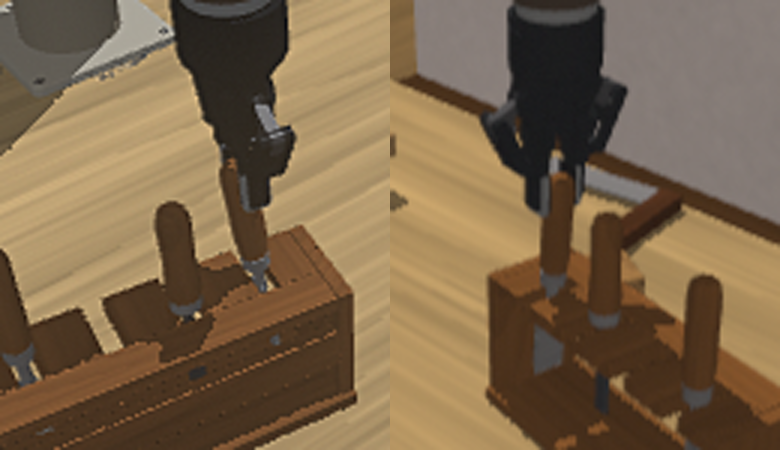

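```bash
python3 - <<'E'
from tri import *
a,b=cam('scene'),cam('side')
p=[597.4,-123.4,135]
for z in (135,145,155): print(z,proj(a,[*p[:2],z]).round(1),proj(b,[*p[:2],z]).round(1))
for n,r in (('a',(220,170,80,70)),('b',(310,180,70,60))):
    im=cv2.imread(f'pics/{n}.png');x,y,w,h=r
    cv2.imwrite(f'pics/z4{n}.png',cv2.resize(im[y:y+h,x:x+w],None,fx=8,fy=8,interpolation=cv2.INTER_NEAREST))
E
```

```text
135 [285.9 209. ] [343.3 215.5]
145 [285.6 206. ] [343.3 212.3]
155 [285.3 203. ] [343.3 209. ]
```

View pics/z4a.png

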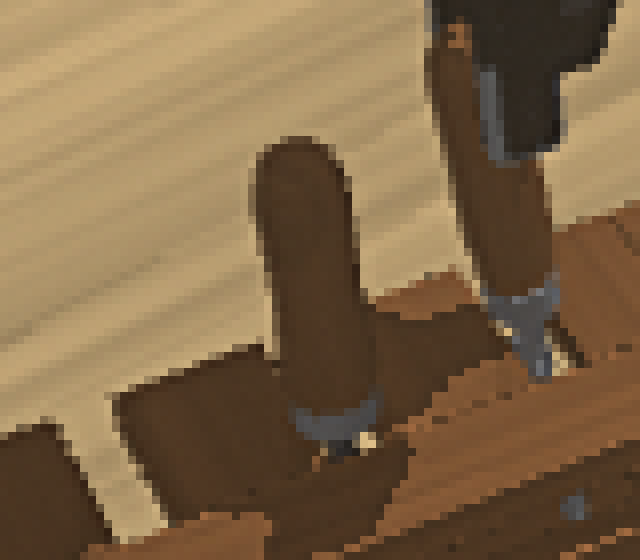

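View pics/z4b.png

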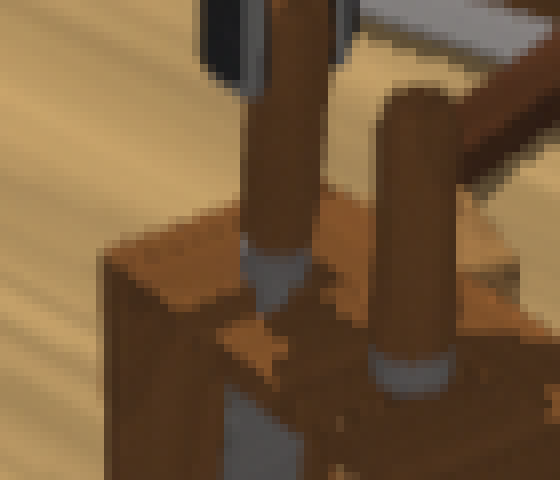

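Request:
{"method": "jog_arm", "body": {"moves": [[0, 0.3, -2, 0, 255], [0, 0.5, -4, 0, 255], [0, 0.5, -5, 0, 255], [0, 0.5, -5, 0, 255]]}}

```text
clock: 23.7
tcp_pos: [597.1, -125.8, 187.8]
eef_rot: [-0.647, 0.763, 0.0, -0.0]
force: [-0.5, 0.4, -3.1]
width: 24.7
```

```bash
python3 r.py
```

```text
23.7 24.74 [-0.5   0.36 -3.14] [-0.027 -0.008 -0.019]
```

Request:
{"method": "jog_arm", "body": {"moves": [[0, 0, -2, 0, 255], [0, 0, -4, 0, 255], [0, 0, -4, 0, 255]]}}

```text
clock: 23.95
tcp_pos: [597.8, -125.9, 186.1]
eef_rot: [-0.647, 0.763, -0.001, 0.001]
force: [-1.3, 0.9, 6.0]
width: 24.4
```

```bash
python3 look2.py l5.png;python3 - <<'E'
from tri import *
for n,r in (('a',(220,170,80,70)),('b',(310,180,70,60))):
    im=cv2.imread(f'pics/{n}.png');x,y,w,h=r
    cv2.imwrite(f'pics/z5{n}.png',cv2.resize(im[y:y+h,x:x+w],None,fx=8,fy=8,interpolation=cv2.INTER_NEAREST))
E
```

```text
23.95 [ 597.81265241 -125.88710997  186.13579637] 24.39 [-1.25  0.92  5.95] [ 0.1    0.571 -0.031]
```

View pics/z5a.png

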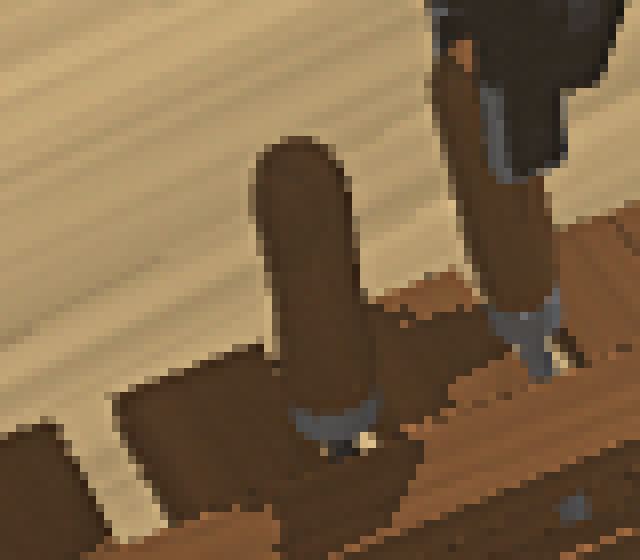

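View pics/z5b.png

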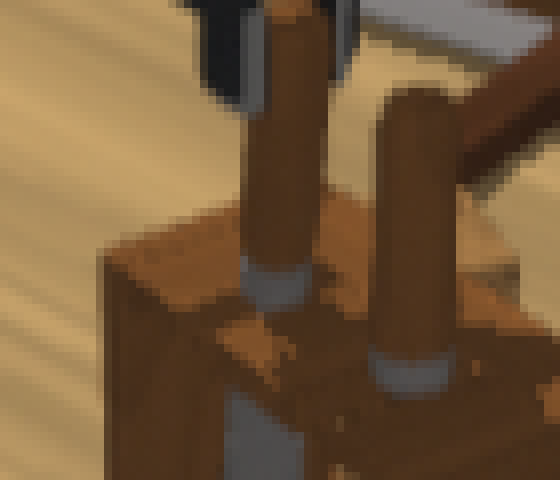

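Request:
{"method": "jog_arm", "body": {"moves": [[0, 0, 0, 0, 255], [0, 0, 0, 0, 255]]}}

```text
clock: 24.22
tcp_pos: [597.8, -125.9, 186.1]
eef_rot: [-0.647, 0.763, -0.001, 0.001]
force: [-2.0, 0.4, 6.0]
width: 25.3
```

```bash
python3 r.py; python3 - <<'E'
from h import *
s=readout.read_state();snap('wrist','w25.png');print(s['tcp_pos'])
E
```

```text
24.2167 25.25 [-1.98  0.41  5.97] [0.07  0.591 0.055]
[ 597.78797941 -125.91272821  186.07516201]
```

View pics/w25.png

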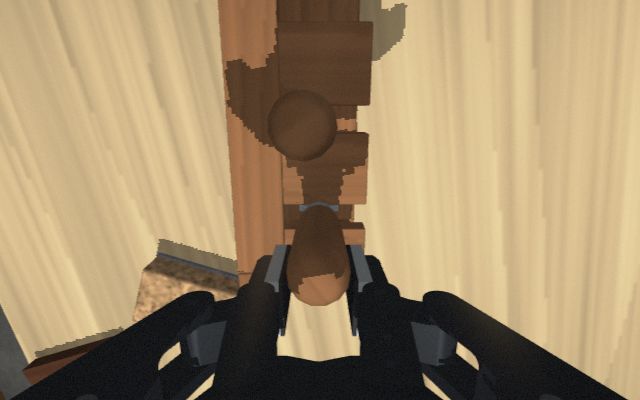

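Request:
{"method": "jog_arm", "body": {"moves": [[0, 0, 0, 0, 182], [0, 0, 0, 0, 178], [0, 0, 0, 0, 176], [0, 0, 0, 0, 172], [0, 0, 0, 0, 160], [0, 0, 0, 0, 140]], "grip_force": 20}}

```text
clock: 24.77
tcp_pos: [597.3, -125.8, 183.7]
eef_rot: [-0.647, 0.763, 0.0, -0.0]
force: [-0.0, 0.2, -0.6]
width: 38.2
```

```bash
python3 look2.py l6.png
```

```text
24.7667 [ 597.2686778  -125.80558966  183.71031348] 38.17 [-0.03  0.24 -0.57] [0.004 0.005 0.037]
```

View pics/l6.png

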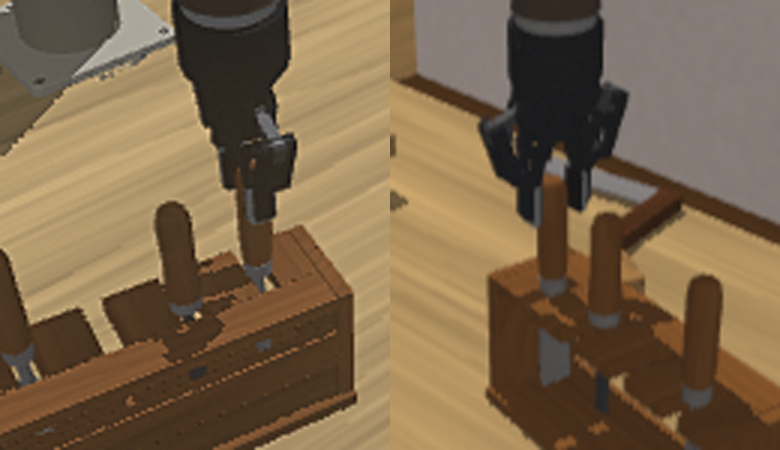

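Request:
{"method": "jog_arm", "body": {"moves": [[0, 0, 0, 0, 0], [0, 0, 0, 0, 0], [0, 0, 0, 0, 0], [0, 0, 0, 0, 0], [0, 0, 20, 0, 0], [0, 0, 60, 0, 0], [0, 0, 100, 0, 0], [0, 0, 130, 0, 0]]}}

```text
clock: 25.53
tcp_pos: [597.5, -125.8, 317.5]
eef_rot: [-0.647, 0.763, -0.001, 0.001]
force: [0.6, -0.3, 0.8]
width: 85.6
```

Request:
{"method": "jog_arm", "body": {"moves": [[0, 40, 0, 0, 0], [0, 80, 0, 0, 0], [0, 80, 0, 0, 0], [0, 80, 0, 0, 0]]}}

```text
clock: 25.87
tcp_pos: [597.5, -43.7, 314.5]
eef_rot: [-0.648, 0.762, -0.0, 0.0]
force: [0.5, -1.0, 0.3]
width: 85.0
```

```bash
python3 look2.py l7.png; python3 - <<'E'
from tri import *
s=readout.read_state();snap('wrist','w26.png');print(s['tcp_pos'],s['force'])
for n,r in (('a',(220,170,80,70)),('b',(310,180,70,60))):
    im=cv2.imread(f'pics/{n}.png');x,y,w,h=r
    cv2.imwrite(f'pics/z7{n}.png',cv2.resize(im[y:y+h,x:x+w],None,fx=8,fy=8,interpolation=cv2.INTER_NEAREST))
E
```

```text
25.8667 [597.45058231 -43.74136488 314.53852816] 85.04 [ 0.5  -1.01  0.27] [-0.01  -0.023 -0.007]
[597.28835708 -45.92786084 314.0189266 ] [ 0.4727399   0.31052821 -0.36364945]
```

View pics/l7.png

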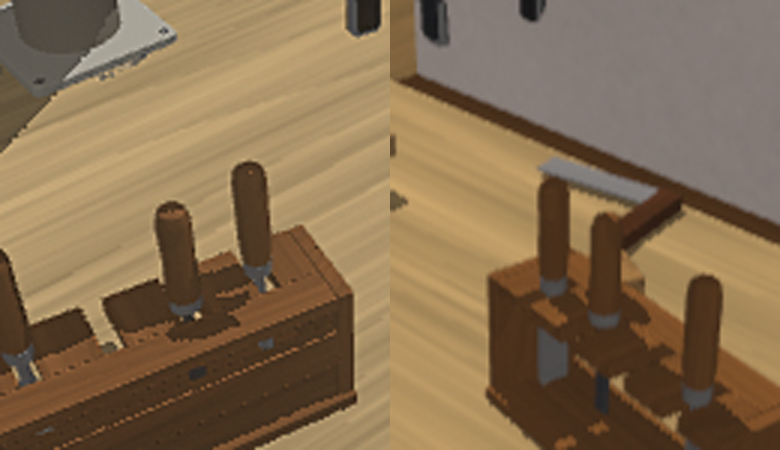

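View pics/z7a.png

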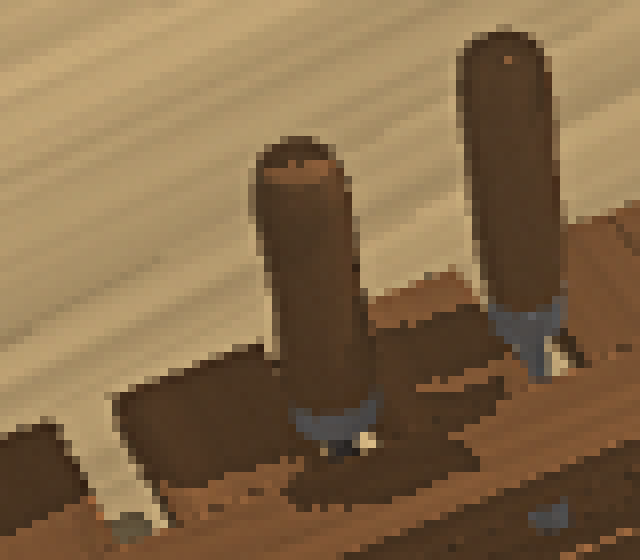

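View pics/w26.png

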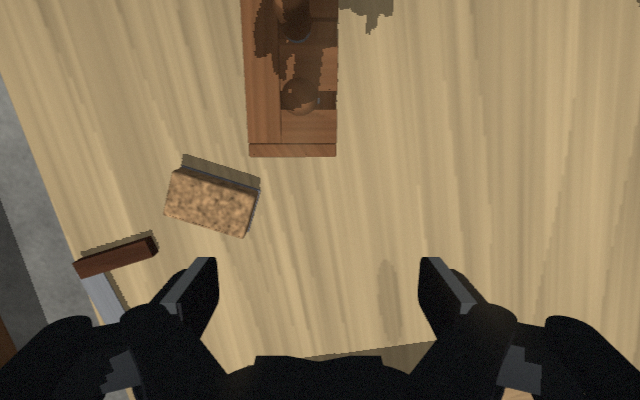

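```bash
python3 - <<'E'
from tri import *
s=readout.read_state();w=cam('wrist',s);a,b=cam('scene'),cam('side')
im=cv2.imread('pics/w26.png');cv2.imwrite('pics/w26c.png',cv2.resize(im[60:160,230:360],None,fx=6,fy=6,interpolation=cv2.INTER_CUBIC))
top=[(220+505/8,170+32/8),(290+(553-390)/3,120+177/3)]
print(tri([a,b],top))
print('expected butt px',[proj(c,[597.4,-123.4,241]).round(1) for c in (w,a,b)],top)
E
```

```text
[ 598.7928897  -123.5373487   242.71932185]
expected butt px [array([298.5,  97.6]), array([282.6, 174.9]), array([343.5, 179.3])] [(283.125, 174.0), (344.3333333333333, 179.0)]
```

View pics/w26c.png

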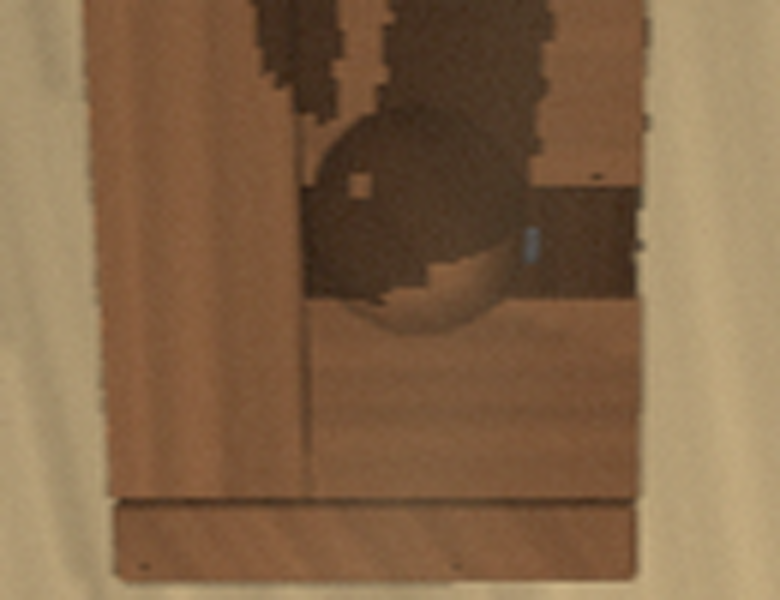

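```bash
python3 - <<'E'
from h import *
s=readout.read_state();print(s['clock'],np.abs(s['qvel']).max(),s['force'])
print(sign_off())
E
```

```text
26.0167 0.014085198285888029 [-0.31889243  0.23751631  0.36512711]
the job is handed in; nothing more can be done
None
```

I drew the chisel out from under the board and let go of it about 100 mm clear. Then I took it about 18 mm from the butt and lifted it level. At about 179 counts its blade swung down. I closed at 50 N, lowered it in line with the slot into slot_b (the leftmost), and let go. The job was handed in at 26.0 s; `sign_off()` gives no verdict.

**Final checks**
- **Position:** the butt measured (599, -124, 243) mm across two cameras. Upright and seated over slot_b it should be at (597, -123, 241) mm.
- **Wrist view:** it agreed with that to about 1 pixel.
- **Robot:** it is clear of everything, with the force near zero.
- **Other objects:** the two tools in the rack and the sanding block look unmoved, but I judged that by eye and did not measure it.

**What went wrong or disagreed on the way**
- **Fingertips short of the TCP:** they sit about 22 mm behind the stated TCP when shut. The first close on the neck went over the top of it.
- **Lost grip:** the next grip, also too high, slipped off after about 50 mm of pull. I gripped the handle lower and finished the draw.
- **Tilt before release:** the chisel hung about 4 to 5° off vertical in the fingers, and the shoulder touched the rack at about 9 N. It stood upright once released.

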